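# Stack, lid and weigh biscuit sample trays

## Task

Set the biscuit sample tray from the table on top of the tray that stands on the scale, cut corners over cut corners, so that its skirt slips fully down over the rim of the tray below; then put the lid on top the same way, fully home, and finally press the scale's key all the way down and let it go. Keep the tray level, lower the parts gently instead of dropping them, leave the stack on the pan, and do not disturb the carton, the jar or the spatula.

Things in the scene. Friction and masses are not known exactly. Their poses are not given: they have to be found in the camera images.
- base_tray: Lower tray, loose on the scale's pan. White plastic, 104 x 64 mm; both corners of its +x end cut at 45 deg (16 mm off each side), -x corners square. Hollow skirt 28 mm high, 3 mm wall, open below; deck top at 28 mm; rim above it to 40 mm, with two biscuits inside. 160 g. Origin: centre of outline at skirt's lower edge; z up, x along the 104 mm to the cut corners. Up to 0.25 rad off the scale's yaw.
- base_cut (a point): Middle of the base tray's cut-corner end at deck height (52 mm along +x, 28 mm up). On both trays the rim follows the cut-corner outline, set in 4.5 mm from the skirt's outside at the deck, 6.7 mm at its top: the skirt above slips over it (1.5 mm play a side when seated) and rests on the deck's edge. End for end it does not fit.
- sample_tray: The tray to be stacked, on the table to the left or right of the scale. Same shape, size, biscuits, origin and axes as the base tray, about 125 to 210 g. Can be gripped by its straight skirt across the 64 mm width (y). Seated on the base tray, its origin is 28 mm above the base tray's origin.
- tray_cut (a point): Middle of the sample tray's cut-corner end at deck height: 52 mm along +x and 28 mm above the tray's origin.
- lid: The lid, on the table on the other side of the scale. White plastic, same 104 x 64 mm cut-corner outline, 70 to 120 g. Hollow skirt, wall 3 mm, open below; top at 18 mm (underside 14.5). On its middle a grip bar, 44 mm along x, 12 mm along y, from 18 to 38 mm height. Origin and axes as for the trays (skirt's lower edge, x to the cut corners). Seated, its origin is 28 mm above the sample tray's.
- lid_cut (a point): Middle of the lid's cut-corner end, at its top: 52 mm along +x and 18 mm above the lid's origin.
- scale: Bench scale, fixed, white housing 310 (x) x 220 (y) mm, 40 mm high; origin at the centre of its underside, x away from the robot. Brushed dark metal pan 190 x 190 mm, its centre 40 mm along +x, its top 50 mm above the table; it does not sink. On the front strip nearest the robot: a low grey display, 52 mm high, and a round key.
- scale_pan (a point): Centre of the pan's upper face.
- key_top (a point): Centre of the top face of the scale's round grey key (28 mm across, black housing), on the front strip 120 mm nearer the robot than the scale's centre and 55 mm to its left (+y). Moves down with the key.
- key (a joint): Travel of the key in m: 0 up, 0.006 fully down; a spring (about 4 N when fully down) pushes it back up.
- carton: Closed cardboard carton 80 x 100 x 60 mm, leave alone. Origin at the centre of its underside.
- jar: Clear jar with white cap, 60 mm across, 90 mm high, leave alone. Origin at the centre of its underside.
- spatula: Spatula lying on the table to the far left, along x, leave alone.

How it is judged (in metres and radians):
On the way, in this order (a step that is already met when the one before it is completed fails the run):
1. the sample tray is seated on the base tray, cut corners matched, and released (x of sample_tray in the frame of base_tray between -0.004 and 0.004 m and y of sample_tray in the frame of base_tray between -0.004 and 0.004 m and z of sample_tray in the frame of base_tray between 0.0255 and 0.03 m and x of tray_cut in the frame of base_tray above 0.04 m and angle between the z axis of sample_tray and the z axis of base_tray, either way round below 0.04 rad and contact force between the fingers and sample_tray below 0.1 N), for 0.2 s.
2. the lid is seated on the sample tray, cut corners matched, and released (x of sample_tray in the frame of base_tray between -0.004 and 0.004 m and y of sample_tray in the frame of base_tray between -0.004 and 0.004 m and z of sample_tray in the frame of base_tray between 0.0255 and 0.03 m and x of tray_cut in the frame of base_tray above 0.04 m and angle between the z axis of sample_tray and the z axis of base_tray, either way round below 0.04 rad and x of lid in the frame of sample_tray between -0.004 and 0.004 m and y of lid in the frame of sample_tray between -0.004 and 0.004 m and z of lid in the frame of sample_tray between 0.0255 and 0.03 m and x of lid_cut in the frame of sample_tray above 0.04 m and angle between the z axis of lid and the z axis of sample_tray, either way round below 0.04 rad and contact force between the fingers and lid below 0.1 N), for 0.2 s.
3. the key is pressed down (value of joint key above 0.0045 m), for 0.05 s.
At the end, for the whole second after the job is handed in: Base tray level, within 40 mm of the pan centre; tray on it and lid on the tray each within 4 mm sideways, origin 25.5 to 30 mm above the one below, cut ends matched, parallel within 0.04 rad, at rest; key pressed over 4.5 mm after the lid was on, and up again (under 1.5 mm) (x of sample_tray in the frame of base_tray between -0.004 and 0.004 m and y of sample_tray in the frame of base_tray between -0.004 and 0.004 m and z of sample_tray in the frame of base_tray between 0.0255 and 0.03 m and x of tray_cut in the frame of base_tray above 0.04 m and angle between the z axis of sample_tray and the z axis of base_tray, either way round below 0.04 rad and x of lid in the frame of sample_tray between -0.004 and 0.004 m and y of lid in the frame of sample_tray between -0.004 and 0.004 m and z of lid in the frame of sample_tray between 0.0255 and 0.03 m and x of lid_cut in the frame of sample_tray above 0.04 m and angle between the z axis of lid and the z axis of sample_tray, either way round below 0.04 rad and horizontal distance between base_tray and scale_pan below 0.04 m and angle between base_tray's own z axis and vertical below 0.05 rad and z of base_tray in the frame of scale between 0.046 and 0.054 m and linear speed of each of sample_tray, lid, base_tray below 0.02 m/s and angular speed of each of sample_tray, lid, base_tray below 0.2 rad/s and value of joint key below 0.0015 m); the robot touches nothing.
It fails at once if the sample tray or the base tray is tipped by more than 0.4 rad (angle between any of sample_tray, base_tray's own z axis and vertical above 0.4 rad).
It fails at once if a part is rammed on to the one below (over 45 N) (contact force between sample_tray and base_tray above 45 N or contact force between lid and sample_tray above 45 N).
It fails at once if the sample tray or the lid is dropped: falls freely, out of the fingers, by more than about 10 mm ((linear speed of sample_tray above 0.45 m/s and contact force between the fingers and sample_tray below 0.05 N) or (linear speed of lid above 0.45 m/s and contact force between the fingers and lid below 0.05 N)).
It fails at once if the carton, jar or spatula is moved by more than 30 mm (distance of any of carton, jar, spatula from where it was at the start of the episode above 0.03 m).
It also fails if it takes over 66 s, if anything falls off the work surface, if the arm or the gripper's body presses on something with over 40 N, if the wrist force passes 120 N, or if a joint passes its speed limit or range.

## Robot

A 6-joint arm with a two-finger parallel gripper is mounted at the origin on the work surface. World frame = base frame: x ahead of the robot, y to its left, z up, the work surface at z = 0. Lengths are in mm, angles in rad, forces in N, time in s.
With the tool pointing down it reaches from about 350 to 800 mm from the base axis. Payload 7.3 kg.
Tool frame: the origin (TCP) lies on the centre line of the jaws, within the pads' length; the fingertips stand ahead of it and the grasp point (between the pads) lies 3 mm ahead of it (finger_overhang is the z of the fingertips in the tool frame, in mm); z points along the fingers, x is the direction in which the jaws open and shut, and the axes are right-handed (so a half turn about z gives the same grasp; the last joint's range is limited). The gripper opens to 85 mm and grips with 20 to 120 N. Pads are 22 mm wide; open, the fingers measure 114 mm over their backs; the gripper's body (76 mm by 85 mm) begins 54 mm behind the grasp point. The pads swing forward as they close: fully open they stand 13 mm farther back than shut.
Start: joints at [-1.256, 0.342, 1.524, -0, 1.275, -0.146], TCP at [233.472, -470.248, 253.322] pointing down, gripper open.
Joint ranges: [-2.53, 2.53], [-0.77, 2.02], [0.04, 2.7], [-1, 4.14], [0.28, 2.66], [-3.11, 3.11]. Speed limits (rad/s): [2.57, 2.57, 3.14, 3.14, 3.14, 3.14].

## Interface

Orientations are given as a rotation vector (axis times angle).
In Python, from bench import * gives the robot as it stands. The module is installed in compiled form; this text tells all that it offers.
- The arm moves only by the tool carry_out, never from a script. Its argument "motion" is a list of rows, each an object of numbers: "rx", "ry", "rz": the turn, a rotation vector about the world's x, y, z in rad; "tx", "ty", "tz": the shift along the world's x, y, z in m; "gripper": the finger opening in m, from 0 to 0.0854. A call has 1 to 20 rows; each row shifts and turns the commanded pose from where the row before left it; what a row does not reach is not made up. A row lasts 1/10 s, in which the tool goes at most 50 mm and 8.59 degrees, less where a joint would pass 70% of its speed; a pose out of reach is approached as far as the arm can. A call with a gripper value outside its range is refused whole. The fingers move at their own pace and stop on an object; "grip_force" is the grip in N (left out, the last holds). Time passes only in rows, so rows that do not move let the fingers close. It gives the time, the measured TCP pose, the force and the opening at its end, in the units of the state.
- read_state(): the state, without advancing time (a new reading comes with each control period).
- capture(name): name is "side" or "top"; returns (picture, depth): 384x512x3 uint8, red, green, blue; 384x512 float32, mm along the optical axis (not along the pixel's ray), 0 where there is no reading.
- calibration(name): a dict with "mtx" (3x3 intrinsics, pixels), "R" (3x3) and "t" (3): a world point X has camera coordinates R X + t. Camera axes: x right, y down, z forward; pixel columns grow to the right and rows downward; lengths in mm; the calibration is good to about 2 mm. A picture is of the moment at which its call begins. calibration takes no time and is no camera call.
- job_done(): hands the job in, once; it reports no verdict.
The state is a dict: "time": time; "qpos": joint angles; "joint_velocities": joint speeds; "joint_torque": joint torques, N m; "ee_pos": TCP position; "orientation": TCP orientation; "wrist_force": force on the tool from outside, world axes, zero at the start; "wrist_torque": the same for the moment, N m; "grip_width": opening from 0.0 (shut) to 1.0 (fully open).
Only numpy, scipy, OpenCV 4.12 (cv2) and the standard library are available. Lean on these libraries where they do the work, as an engineer would, in place of code of your own. Each camera call takes 0.05 s, during which the arm holds its last target.

## Working session

There is one attempt and no reset: what is moved stays moved. The work goes in short steps, Python scripts to look and compute and a tool call to move; the robot and the scene stay as the last step left them, time stands still between calls to the robot, and variables do not carry over. Pictures are saved under pics/ and viewed, and the job is handed in when it is done.

Besides the shell and the picture viewer there is one more tool, called after "Call:" by a JSON object that holds its "name" and its "arguments". carry_out: Moves the arm, as the interface text tells. Its arguments: {"type":"object","properties":{"motion":{"type":"array","items":{"type":"object","properties":{"rx":{"type":"number"},"ry":{"type":"number"},"rz":{"type":"number"},"tx":{"type":"number"},"ty":{"type":"number"},"tz":{"type":"number"},"gripper":{"type":"number"}}}},"grip_force":{"type":"number"}},"required":["motion"]}

```bash
mkdir -p pics; ls
python3 - <<'E'
from bench import *
import cv2, numpy as np, pickle
s=read_state(); print(s)
for n in("side","top"):
    p,d=capture(n); c=calibration(n); print(n,c)
    cv2.imwrite(f"pics/{n}0.png",p[:,:,::-1]); pickle.dump((p,d,c),open(f"{n}0.pkl","wb"))
E
```

```text
pics
{'time': 0.0, 'qpos': array([-1.25599027e+00,  3.42710650e-01,  1.52502299e+00,  7.41543047e-06,
        1.27541311e+00, -1.45986900e-01]), 'joint_velocities': array([-1.18917035e-03,  7.84545694e-04, -2.18227485e-04,  2.88825687e-05,
        2.04843698e-03, -2.61834409e-04]), 'joint_torque': array([ 6.38903066e-05, -4.33675325e+01, -2.46012157e+01, -1.75640175e-04,
        7.87406723e-03, -1.57604796e-05]), 'ee_pos': array([ 233.35670091, -469.86947465,  252.63012162]), 'orientation': array([-2.66917943e+00,  1.65491726e+00,  1.85777275e-03]), 'wrist_force': array([ 0.35340257, -0.15016149, -0.7966159 ]), 'wrist_torque': array([-0.04251478, -0.00159241, -0.00738168]), 'grip_width': 0.9994390016937216}
side {'mtx': array([[362.89859916,   0.        , 257.75484599],
       [  0.        , 362.89859916, 190.45801927],
       [  0.        ,   0.        ,   1.        ]]), 'R': array([[-0.99712091, -0.07423277,  0.01547195],
       [-0.06748376,  0.77567671, -0.62751222],
       [ 0.03458074, -0.62674966, -0.77845298]]), 't': array([ 556.48788801,    5.93839431, 1313.7491769 ])}
top {'mtx': array([[434.83301608,   0.        , 255.1498598 ],
       [  0.        , 434.83301608, 188.5672157 ],
       [  0.        ,   0.        ,   1.        ]]), 'R': array([[ 0.01877506, -0.99967786,  0.0170782 ],
       [-0.99741048, -0.01991308, -0.06910717],
       [ 0.06942499, -0.01573648, -0.99746305]]), 't': array([  83.67206513,  568.15964463, 1382.64810873])}
```

View pics/top0.png

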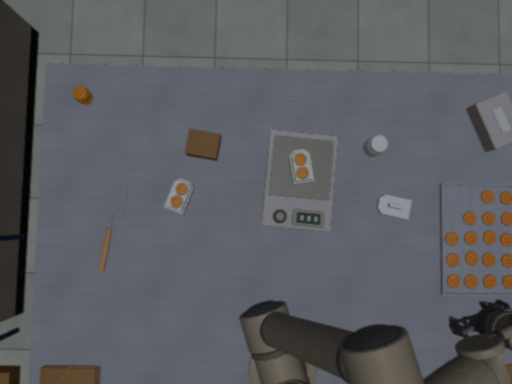

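View pics/side0.png

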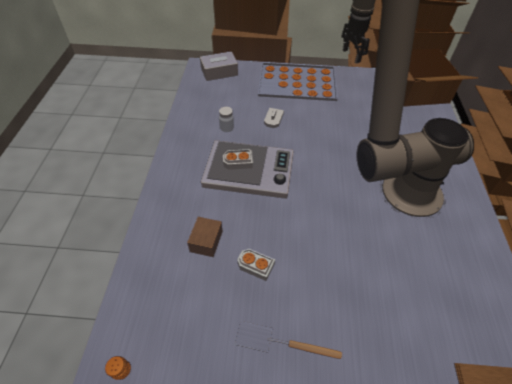

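Run:
```python
import cv2, numpy as np, pickle
p,d,c=pickle.load(open("top0.pkl","rb"))
def crop(p,u,v,h=24,w=24,s=8): return cv2.resize(p[v-h:v+h,u-w:u+w,::-1],None,fx=s,fy=s,interpolation=cv2.INTER_NEAREST)
a=np.hstack([crop(p,179,196,s=5),crop(p,302,167,s=5),crop(p,395,206,s=5)])
p2,d2,c2=pickle.load(open("side0.pkl","rb"))
b=np.hstack([crop(p2,256,262,s=5),crop(p2,238,157,s=5),crop(p2,274,117,s=5)])
cv2.imwrite("pics/z0.png",np.vstack([a,b]))
for u,v in((179,196),(302,160),(395,206),(285,190)): print(d[v,u])
np.set_printoptions(linewidth=250)
print(d[196-14:196+16,179-18:179+18:2].astype(int))
```

```text
1382.032
1341.5349
1388.837
1374.8354
[[1419 1418 1415 1420 1416 1417 1414 1387 1380 1389 1395 1387 1381 1386 1390 1422 1419 1423]
 [1417 1413 1420 1419 1421 1423 1415 1380 1396 1388 1382 1384 1393 1375 1394 1395 1417 1421]
 [1415 1422 1413 1414 1417 1417 1390 1376 1392 1381 1387 1377 1387 1390 1392 1393 1416 1418]
 [1420 1418 1422 1415 1416 1422 1389 1391 1383 1381 1384 1378 1381 1392 1380 1386 1417 1420]
 [1416 1420 1416 1417 1416 1419 1390 1389 1385 1383 1378 1384 1380 1383 1379 1388 1417 1417]
 [1422 1416 1416 1410 1413 1421 1389 1387 1379 1382 1385 1384 1384 1379 1395 1389 1408 1419]
 [1419 1414 1413 1416 1418 1418 1375 1390 1383 1381 1375 1377 1383 1385 1395 1390 1385 1415]
 [1418 1419 1417 1413 1416 1391 1377 1390 1382 1383 1388 1377 1380 1382 1379 1394 1398 1419]
 [1415 1419 1421 1422 1419 1388 1382 1393 1384 1381 1376 1382 1382 1383 1378 1388 1405 1420]
 [1416 1417 1415 1416 1415 1390 1386 1387 1381 1383 1382 1378 1385 1386 1377 1386 1415 1416]
 [1416 1419 1413 1413 1416 1388 1389 1388 1385 1379 1380 1378 1381 1389 1378 1390 1414 1420]
 [1419 1415 1415 1417 1414 1375 1386 13
[... 1028 characters left out ...]
80 1379 1377 1374 1382 1394 1414 1411 1419 1416]
 [1417 1413 1384 1371 1382 1388 1382 1377 1375 1382 1382 1374 1382 1412 1417 1412 1415 1415]
 [1411 1415 1382 1379 1371 1384 1384 1378 1376 1373 1382 1379 1386    0 1414 1421 1411 1415]
 [1413 1414 1413 1381 1380 1370 1371 1381 1381 1383 1385 1374 1385 1412 1410 1413 1410 1416]
 [1409 1413 1413 1413 1384 1385 1378 1374 1389 1384 1385 1384 1393 1416 1415 1410 1415 1412]
 [1411 1415 1414 1406 1414 1384 1388 1379 1381 1386 1371 1387 1397 1410 1416 1413 1418 1413]
 [1414 1413 1415 1409 1407 1415 1417 1381 1383 1370 1373 1381 1400 1408 1413 1410 1406 1407]
 [1419 1412 1414 1411 1412 1412 1406 1417 1382 1381 1374 1385 1415 1412 1414 1412 1416 1413]]
```

View pics/z0.png

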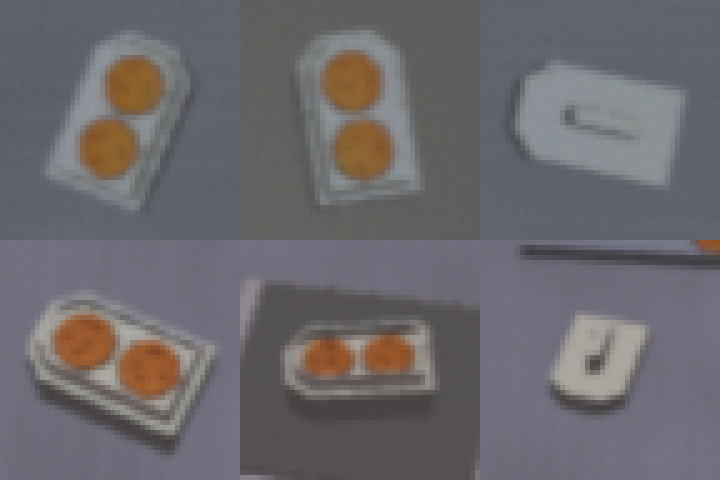

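```bash
cat > h.py <<'E'
import cv2, numpy as np, pickle
def cast(c,uv,z):
    uv=np.atleast_2d(uv).astype(float)
    rays=np.linalg.solve(c["mtx"],np.c_[uv,np.ones(len(uv))].T)
    R,t=c["R"],c["t"]; C=-R.T@t; D=(R.T@rays).T
    return C+D*((z-C[2])/D[:,2])[:,None]
def proj(c,X):
    x=c["mtx"]@(c["R"]@np.atleast_2d(X).T+c["t"][:,None]); return (x[:2]/x[2]).T
E
python3 - <<'E'
import bench
print([n for n in dir(bench) if not n.startswith('__')]); print(getattr(bench,'finger_overhang',None))
from h import *
p,d,c=pickle.load(open("top0.pkl","rb"))
np.set_printoptions(linewidth=250,suppress=True,precision=1)
for n,u,v,z in(("tray",179,196,40),("base",302,167,90),("lid",395,206,18)): print(n,cast(c,(u,v),z))
for v in (190,200): print(p[v,160:200].tolist())
print(p[167,284:320].tolist()); print(p[206,374:418].tolist())
E
```

```text
['MotionError', 'calibration', 'capture', 'finger_overhang', 'job_done', 'read_state']
22.0
tray [[536.6 335.3  40. ]]
base [[630.8 -47.1  90. ]]
lid [[ 519.  -358.7   18. ]]
[[92, 94, 104], [90, 94, 103], [91, 94, 104], [91, 95, 104], [91, 95, 104], [91, 94, 103], [92, 96, 105], [91, 95, 104], [93, 96, 106], [99, 102, 112], [115, 120, 128], [135, 140, 146], [142, 148, 152], [142, 148, 154], [140, 145, 148], [133, 130, 127], [133, 106, 84], [137, 93, 48], [139, 92, 42], [136, 92, 41], [135, 92, 41], [140, 97, 45], [142, 99, 46], [136, 95, 45], [133, 94, 45], [134, 97, 47], [128, 95, 58], [115, 98, 86], [115, 114, 111], [109, 112, 110], [104, 107, 108], [111, 115, 118], [100, 103, 107], [83, 85, 89], [91, 93, 101], [96, 99, 109], [96, 100, 109], [97, 100, 109], [96, 99, 108], [96, 100, 109]]
[[91, 95, 104], [92, 96, 106], [91, 95, 104], [91, 94, 104], [94, 97, 105], [101, 105, 113], [118, 124, 130], [135, 140, 147], [140, 146, 151], [140, 144, 149], [133, 124, 122], [131, 98, 72], [133, 87, 42], [134, 87, 39], [136, 90, 42], [140, 95, 45], [141, 96, 45], [141, 99, 46], [141, 99, 46], 
[... 921 characters left out ...]
02], [80, 83, 89], [92, 94, 98], [119, 123, 128], [136, 141, 146], [139, 146, 151], [140, 146, 152], [139, 145, 151], [139, 145, 150], [141, 146, 152], [139, 145, 151], [137, 142, 148], [122, 127, 130], [101, 104, 106], [100, 103, 103], [119, 120, 123], [127, 132, 134], [129, 135, 138], [131, 137, 139], [134, 139, 142], [136, 143, 147], [139, 144, 148], [139, 144, 148], [139, 145, 148], [139, 144, 146], [138, 142, 143], [137, 142, 143], [138, 143, 144], [138, 143, 146], [139, 145, 148], [142, 147, 151], [139, 144, 148], [139, 145, 149], [138, 145, 147], [136, 142, 146], [124, 129, 134], [107, 111, 119], [96, 99, 109], [94, 98, 107], [94, 98, 107], [93, 97, 107], [93, 97, 107], [95, 99, 109]]
```

Run:
```python
from h import *
np.set_printoptions(linewidth=250,suppress=True,precision=1)
p,d,c=pickle.load(open("side0.pkl","rb"))
for z in(253,253-9,253-22,253-35): print(z,proj(c,[233.4,-470,z]))
q=cv2.resize(p[5:75,325:395,::-1],None,fx=8,fy=8,interpolation=cv2.INTER_NEAREST); cv2.imwrite("pics/g0.png",q)
ys,xs=np.mgrid[0:384,0:512]
def world(c,u,v,dd):
    r=np.linalg.solve(c["mtx"],np.array([u*dd,v*dd,dd])); return c["R"].T@(r-c["t"])
sub=[]
for v in range(5,75):
  for u in range(325,395):
    if d[v,u]>0:
        X=world(c,u,v,d[v,u])
        if 120<X[2]<420 and np.hypot(X[0]-233,X[1]+470)<110: sub.append((X[2],u,v,X[0],X[1]))
sub=np.array(sorted(sub)); print(len(sub)); print(sub[:25])
```

```text
253 [[350.4  54.2]]
244 [[350.   56.3]]
231 [[349.3  59.3]]
218 [[348.6  62.2]]
879
[[ 240.4  344.    51.   252.8 -513. ]
 [ 243.9  356.    63.   214.1 -424.3]
 [ 245.3  343.    51.   258.4 -503.8]
 [ 246.2  342.    50.   262.2 -509.3]
 [ 246.8  346.    50.   246.3 -510. ]
 [ 247.   345.    50.   250.4 -509.3]
 [ 247.2  344.    50.   254.5 -508.5]
 [ 247.6  359.    62.   203.3 -426.4]
 [ 249.2  355.    62.   219.3 -422.1]
 [ 249.3  356.    62.   215.5 -422.4]
 [ 249.6  346.    49.   246.7 -512.6]
 [ 249.6  347.    50.   243.3 -505.3]
 [ 249.9  343.    50.   259.4 -503.2]
 [ 250.5  347.    49.   243.  -511.3]
 [ 251.1  355.    60.   218.7 -433. ]
 [ 252.2  358.    62.   209.  -418.3]
 [ 252.2  343.    49.   259.6 -506.6]
 [ 252.5  357.    62.   212.9 -417.5]
 [ 252.7  347.    48.   243.2 -514.9]
 [ 253.   342.    49.   263.8 -504.8]
 [ 253.2  344.    49.   255.9 -505.3]
 [ 254.1  345.    49.   252.2 -504.1]
 [ 254.4  346.    48.   247.8 -511.4]
 [ 254.4  358.    61.   209.2 -421.5]
 [ 254.5  355.    61.   220.7 -420.2]]
```

View pics/g0.png

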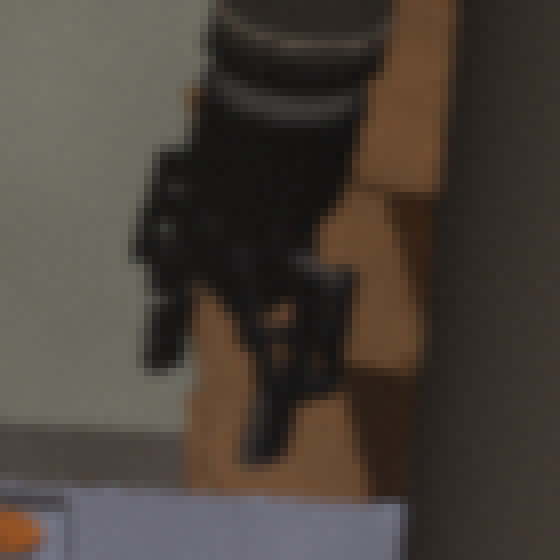

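```bash
cat >> h.py <<'E'
def measure(p,c,uv,zb,zt,thr_far=116,thr_near=102,cutdir=None,half=26,v=True,roi=None):
    """silhouette edges -> centre, yaw. zb/zt heights of lower skirt edge and deck edge"""
    S=8; u0,v0=int(uv[0])-half,int(uv[1])-half
    im=p[v0:v0+2*half,u0:u0+2*half,0].astype(np.float32)
    im=cv2.GaussianBlur(im,(0,0),.5)
    big=cv2.resize(im,None,fx=S,fy=S,interpolation=cv2.INTER_CUBIC)
    C=-c["R"].T@c["t"]
    def cont(th):
        cs,_=cv2.findContours((big>th).astype(np.uint8),cv2.RETR_EXTERNAL,cv2.CHAIN_APPROX_NONE)
        ctr=half*S
        cs=[k for k in cs if cv2.pointPolygonTest(k,(ctr,ctr),True)>-40]
        k=max(cs,key=cv2.contourArea)[:,0].astype(float)
        return (k+.5)/S-.5+[u0,v0]
    far,near=cont(thr_far),cont(thr_near)
    W={('f'):cast(c,far,zt)[:,:2],('n'):cast(c,near,zb)[:,:2]}
    (cx,cy),(w,h),a=cv2.minAreaRect(W['f'].astype(np.float32))
    yaw=np.radians(a)+(np.pi/2 if h>w else 0)
    if cutdir is not None:
        yaw=yaw+np.pi*round((cutdir-yaw)/np.pi)
    ctr=np.array([cx,cy]); 
    for it in range(4):
        ex=np.array([np.cos(yaw),np.sin(yaw)]); ey=np.array([-ex[1],ex[0]])
        out={};sl=[]
        for nm,n,tdir,L,half_d in(('+x',ex,ey,12,52),('-x',-ex,ey,24,52),('+y',ey,ex,30,32),('-y',-ey,ex,30,32)):
            nearface=(C[:2]-(ctr+n*half_d))@n>0
            Q=W['n' if nearface else 'f']-ctr
            s=Q@n; t=Q@tdir
            m=(abs(t-(-4 if 'y' in nm else 0))<L)&(s>half_d*.6)
            f=cv2.fitLine(np.c_[t[m],s[m]].astype(np.float32),cv2.DIST_HUBER,0,.01,.01).ravel()
            k=f[1]/f[0]; out[nm]=(f[3]-k*f[2],k,nearface)
        dy={}
        # slopes: for +y: s along ey, t along ex => dyaw=k ; -y: -k
        sl=(out['+y'][1]-out['-y'][1])/2
        ctr=ctr+ex*(out['+x'][0]-out['-x'][0])/2+ey*(out['+y'][0]-out['-y'][0])/2
        yaw=yaw+np.arctan(sl)
    if v: print("ctr",ctr.round(2),"yaw",round(yaw,4),"len",round(out['+x'][0]+out['-x'][0],2),"wid",round(out['+y'][0]+out['-y'][0],2),
      {k:(round(a[0],1),round(a[1],3),'N' if a[2] else 'F') for k,a in out.items()})
    return ctr,yaw,out
E
python3 - <<'E'
from h import *
p,d,c=pickle.load(open("top0.pkl","rb"))
for a,b in((116,102),(116,106),(112,102)):
    measure(p,c,(179,196),0,28,a,b,cutdir=-.35)
    measure(p,c,(302,167),50,78,a,b,cutdir=.1)
    measure(p,c,(395,206),0,18,a,b,cutdir=1.35)
E
```

```text
ctr [541.53 339.34] yaw -0.3508 len 103.87 wid 60.0 {'+x': (np.float32(51.9), np.float32(-0.008), 'F'), '-x': (np.float32(51.9), np.float32(-0.001), 'F'), '+y': (np.float32(30.0), np.float32(-0.005), 'F'), '-y': (np.float32(30.0), np.float32(-0.005), 'N')}
ctr [637.04 -46.47] yaw 0.1677 len 103.22 wid 60.93 {'+x': (np.float32(51.6), np.float32(0.019), 'F'), '-x': (np.float32(51.6), np.float32(-0.012), 'N'), '+y': (np.float32(30.5), np.float32(-0.004), 'N'), '-y': (np.float32(30.5), np.float32(-0.004), 'F')}
ctr [ 518.58 -357.84] yaw 1.3661 len 99.14 wid 63.99 {'+x': (np.float32(49.6), np.float32(0.012), 'N'), '-x': (np.float32(49.6), np.float32(-0.002), 'F'), '+y': (np.float32(32.0), np.float32(-0.003), 'N'), '-y': (np.float32(32.0), np.float32(-0.003), 'F')}
ctr [541.67 339.78] yaw -0.3495 len 103.89 wid 59.07 {'+x': (np.float32(51.9), np.float32(-0.006), 'F'), '-x': (np.float32(51.9), np.float32(-0.001), 'F'), '+y': (np.float32(29.5), np.float32(-0.007), 'F'), '-y': (np.float32(29.5), np.float32(-0.007), 'N')}
ctr [637.52 -46.84] yaw 0.1677 len 102.37 wid 60.05 {'+x': (np.float32(5
[... 510 characters left out ...]
32(52.8), np.float32(-0.007), 'F'), '-x': (np.float32(52.8), np.float32(-0.002), 'F'), '+y': (np.float32(30.3), np.float32(-0.006), 'F'), '-y': (np.float32(30.3), np.float32(-0.006), 'N')}
ctr [637.42 -46.82] yaw 0.1669 len 103.9 wid 61.59 {'+x': (np.float32(52.0), np.float32(0.012), 'F'), '-x': (np.float32(52.0), np.float32(-0.012), 'N'), '+y': (np.float32(30.8), np.float32(-0.006), 'N'), '-y': (np.float32(30.8), np.float32(-0.006), 'F')}
ctr [ 518.83 -358.27] yaw 1.3658 len 99.88 wid 64.63 {'+x': (np.float32(49.9), np.float32(0.013), 'N'), '-x': (np.float32(49.9), np.float32(-0.001), 'F'), '+y': (np.float32(32.3), np.float32(-0.003), 'N'), '-y': (np.float32(32.3), np.float32(-0.003), 'F')}
```

Call:
{"name": "carry_out", "arguments": {"motion": [{"tx": 0.015,"ty": 0.04,"rz": 0.11,"gripper": 0.0854},{"tx": 0.015,"ty": 0.04,"rz": 0.11},{"tx": 0.015,"ty": 0.04,"rz": 0.11},{"tx": 0.015,"ty": 0.04,"rz": 0.11},{"tx": 0.015,"ty": 0.04,"rz": 0.11},{"tx": 0.015,"ty": 0.04,"rz": 0.11},{"tx": 0.015,"ty": 0.04,"rz": 0.11},{"tx": 0.015,"ty": 0.04,"rz": 0.11},{"tx": 0.015,"ty": 0.04,"rz": 0.11},{"tx": 0.015,"ty": 0.04,"rz": 0.11},{"tx": 0.015,"ty": 0.04,"rz": 0.11},{"tx": 0.015,"ty": 0.04,"rz": 0.11},{"tx": 0.015,"ty": 0.04,"rz": 0.11},{"tx": 0.015,"ty": 0.04,"rz": 0.11},{"tx": 0.015,"ty": 0.04,"rz": 0.11},{"tx": 0.015,"ty": 0.04,"rz": 0.11},{"tx": 0.015,"ty": 0.04,"rz": 0.11},{"tx": 0.015,"ty": 0.04,"rz": 0.11},{"tx": 0.015,"ty": 0.04,"rz": 0.11},{"tx": 0.015,"ty": 0.04,"rz": 0.11}], "grip_force": 25}}

```text
invalid input
```

Call:
{"name": "carry_out", "arguments": {"motion": [{"tx": 0.015,"ty": 0.04,"tz": 0,"rx": 0,"ry": 0,"rz": 0.11,"gripper": 0.085}], "grip_force": 25}}

```text
time: 0.2
ee_pos: [247.5, -432.7, 252.5]
orientation: [2.754, -1.508, 0.0]
wrist_force: [1.1, 1.0, -0.2]
grip_width: 0.994
```

Call:
{"name": "carry_out", "arguments": {"motion": [{"tx": 0.015,"ty": 0.04,"tz": 0,"rx": 0,"ry": 0,"rz": 0.11,"gripper": 0.085},{"tx": 0.015,"ty": 0.04,"tz": 0,"rx": 0,"ry": 0,"rz": 0.11,"gripper": 0.085},{"tx": 0.015,"ty": 0.04,"tz": 0,"rx": 0,"ry": 0,"rz": 0.11,"gripper": 0.085},{"tx": 0.015,"ty": 0.04,"tz": 0,"rx": 0,"ry": 0,"rz": 0.11,"gripper": 0.085},{"tx": 0.015,"ty": 0.04,"tz": 0,"rx": 0,"ry": 0,"rz": 0.11,"gripper": 0.085},{"tx": 0.015,"ty": 0.04,"tz": 0,"rx": 0,"ry": 0,"rz": 0.11,"gripper": 0.085},{"tx": 0.015,"ty": 0.04,"tz": 0,"rx": 0,"ry": 0,"rz": 0.11,"gripper": 0.085},{"tx": 0.015,"ty": 0.04,"tz": 0,"rx": 0,"ry": 0,"rz": 0.11,"gripper": 0.085},{"tx": 0.015,"ty": 0.04,"tz": 0,"rx": 0,"ry": 0,"rz": 0.11,"gripper": 0.085},{"tx": 0.015,"ty": 0.04,"tz": 0,"rx": 0,"ry": 0,"rz": 0.11,"gripper": 0.085},{"tx": 0.015,"ty": 0.04,"tz": 0,"rx": 0,"ry": 0,"rz": 0.11,"gripper": 0.085},{"tx": 0.015,"ty": 0.04,"tz": 0,"rx": 0,"ry": 0,"rz": 0.11,"gripper": 0.085},{"tx": 0.015,"ty": 0.04,"tz": 0,"rx": 0,"ry": 0,"rz": 0.11,"gripper": 0.085},{"tx": 0.015,"ty": 0.04,"tz": 0,"rx": 0,"ry": 0,"rz": 0.11,"gripper": 0.085},{"tx": 0.015,"ty": 0.04,"tz": 0,"rx": 0,"ry": 0,"rz": 0.11,"gripper": 0.085},{"tx": 0.015,"ty": 0.04,"tz": 0,"rx": 0,"ry": 0,"rz": 0.11,"gripper": 0.085},{"tx": 0.015,"ty": 0.04,"tz": 0,"rx": 0,"ry": 0,"rz": 0.11,"gripper": 0.085},{"tx": 0.015,"ty": 0.04,"tz": 0,"rx": 0,"ry": 0,"rz": 0.11,"gripper": 0.085},{"tx": 0.015,"ty": 0.04,"tz": 0,"rx": 0,"ry": 0,"rz": 0.11,"gripper": 0.085}]}}

```text
time: 2.1
ee_pos: [533.6, 331.4, 252.8]
orientation: [-2.683, -1.635, 0.001]
wrist_force: [0.8, 0.3, 0.2]
grip_width: 0.993
```

Call:
{"name": "carry_out", "arguments": {"motion": [{"tx": 0.007,"ty": 0.007,"tz": -0.03,"rx": 0,"ry": 0,"rz": 0.13,"gripper": 0.085},{"tx": 0,"ty": 0,"tz": -0.04,"rx": 0,"ry": 0,"rz": 0,"gripper": 0.085},{"tx": 0,"ty": 0,"tz": -0.04,"rx": 0,"ry": 0,"rz": 0,"gripper": 0.085},{"tx": 0,"ty": 0,"tz": 0,"rx": 0,"ry": 0,"rz": 0,"gripper": 0.085},{"tx": 0,"ty": 0,"tz": 0,"rx": 0,"ry": 0,"rz": 0,"gripper": 0.085}]}}

```text
time: 2.6
ee_pos: [540.5, 336.7, 143.5]
orientation: [-2.575, -1.799, 0.002]
wrist_force: [0.3, 0.1, 0.8]
grip_width: 0.996
```

Run:
```python
from bench import *
from h import *
p,d=capture("side"); c=calibration("side"); p2,d2=capture("top"); c2=calibration("top")
pickle.dump((p,d,c),open("side1.pkl","wb"));pickle.dump((p2,d2,c2),open("top1.pkl","wb"))
a=cv2.resize(p[190:300,190:320,::-1],None,fx=4,fy=4,interpolation=cv2.INTER_CUBIC)
b=cv2.resize(p2[140:250,120:190+30,::-1],None,fx=4,fy=4,interpolation=cv2.INTER_CUBIC)
b=b[:a.shape[0]]
cv2.imwrite("pics/a1.png",np.hstack([a,b])[:, :800])
print(read_state()["ee_pos"])
```

```text
[541.74314464 337.23200433 145.93481781]
```

View pics/a1.png

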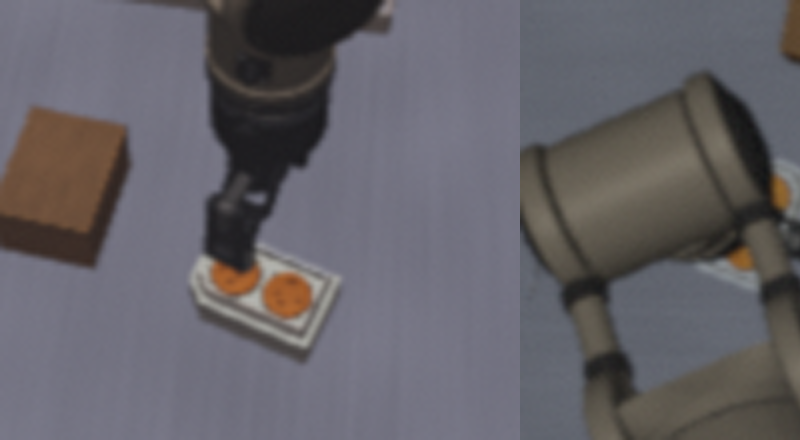

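Call:
{"name": "carry_out", "arguments": {"motion": [{"tx": 0,"ty": 0,"tz": -0.03,"rx": 0,"ry": 0,"rz": 0,"gripper": 0.085},{"tx": 0,"ty": 0,"tz": -0.03,"rx": 0,"ry": 0,"rz": 0,"gripper": 0.085},{"tx": 0,"ty": 0,"tz": -0.02,"rx": 0,"ry": 0,"rz": 0,"gripper": 0.085},{"tx": 0,"ty": 0,"tz": -0.01,"rx": 0,"ry": 0,"rz": 0,"gripper": 0.085},{"tx": 0,"ty": 0,"tz": -0.01,"rx": 0,"ry": 0,"rz": 0,"gripper": 0.085},{"tx": 0,"ty": 0,"tz": -0.01,"rx": 0,"ry": 0,"rz": 0,"gripper": 0.085},{"tx": 0,"ty": 0,"tz": -0.01,"rx": 0,"ry": 0,"rz": 0,"gripper": 0.085},{"tx": 0,"ty": 0,"tz": 0,"rx": 0,"ry": 0,"rz": 0,"gripper": 0.085},{"tx": 0,"ty": 0,"tz": 0,"rx": 0,"ry": 0,"rz": 0,"gripper": 0.085}]}}

```text
time: 3.6
ee_pos: [540.6, 336.8, 23.5]
orientation: [-2.575, -1.8, -0.0]
wrist_force: [-0.9, 0.6, -0.4]
grip_width: 0.993
```

Run:
```python
from bench import *
from h import *
p,d=capture("side"); 
cv2.imwrite("pics/a2.png",cv2.resize(p[200:290,200:320,::-1],None,fx=6,fy=6,interpolation=cv2.INTER_CUBIC))
print(read_state()["ee_pos"],read_state()["wrist_force"])
```

```text
[540.79272225 336.92305205  23.76350261] [-0.70969527  0.33359102  0.25157455]
```

View pics/a2.png

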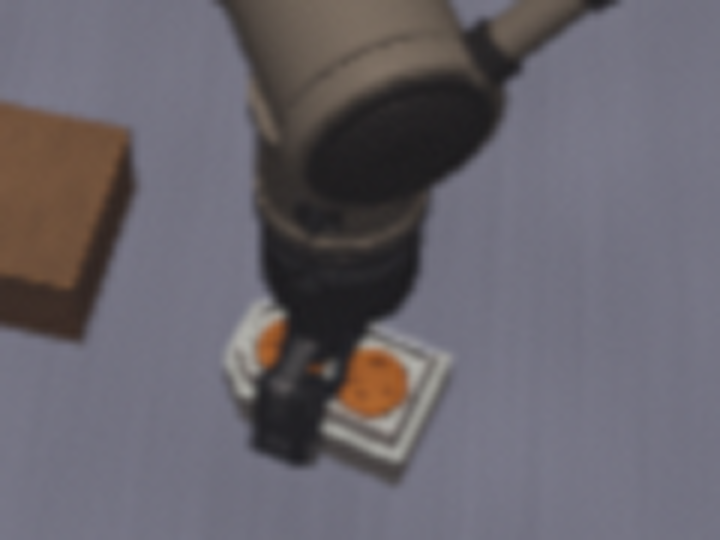

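Call:
{"name": "carry_out", "arguments": {"motion": [{"tx": 0,"ty": 0,"tz": 0,"rx": 0,"ry": 0,"rz": 0,"gripper": 0.055},{"tx": 0,"ty": 0,"tz": 0,"rx": 0,"ry": 0,"rz": 0,"gripper": 0.055},{"tx": 0,"ty": 0,"tz": 0,"rx": 0,"ry": 0,"rz": 0,"gripper": 0.055},{"tx": 0,"ty": 0,"tz": 0,"rx": 0,"ry": 0,"rz": 0,"gripper": 0.055},{"tx": 0,"ty": 0,"tz": 0,"rx": 0,"ry": 0,"rz": 0,"gripper": 0.055},{"tx": 0,"ty": 0,"tz": 0,"rx": 0,"ry": 0,"rz": 0,"gripper": 0.055}], "grip_force": 40}}

```text
time: 4.25
ee_pos: [541.0, 337.1, 24.2]
orientation: [2.575, 1.8, 0.003]
wrist_force: [-1.0, 0.1, 4.7]
grip_width: 0.74
```

Call:
{"name": "carry_out", "arguments": {"motion": [{"tx": 0,"ty": 0,"tz": 0.01,"rx": 0,"ry": 0,"rz": 0,"gripper": 0.055},{"tx": 0,"ty": 0,"tz": 0.02,"rx": 0,"ry": 0,"rz": 0,"gripper": 0.055},{"tx": 0,"ty": 0,"tz": 0.03,"rx": 0,"ry": 0,"rz": 0,"gripper": 0.055},{"tx": 0,"ty": 0,"tz": 0.03,"rx": 0,"ry": 0,"rz": 0,"gripper": 0.055},{"tx": 0,"ty": 0,"tz": 0.03,"rx": 0,"ry": 0,"rz": 0,"gripper": 0.055},{"tx": 0,"ty": 0,"tz": 0.03,"rx": 0,"ry": 0,"rz": 0,"gripper": 0.055},{"tx": 0,"ty": 0,"tz": 0.02,"rx": 0,"ry": 0,"rz": 0,"gripper": 0.055},{"tx": 0,"ty": 0,"tz": 0,"rx": 0,"ry": 0,"rz": 0,"gripper": 0.055},{"tx": 0,"ty": 0,"tz": 0,"rx": 0,"ry": 0,"rz": 0,"gripper": 0.055}]}}

```text
time: 5.15
ee_pos: [540.0, 336.5, 192.7]
orientation: [-2.575, -1.8, 0.001]
wrist_force: [-0.7, 0.4, -2.3]
grip_width: 0.738
```

Run:
```python
from bench import *
from h import *
p,d=capture("side"); p2,d2=capture("top")
pickle.dump((p,d,calibration("side")),open("side3.pkl","wb"));pickle.dump((p2,d2,calibration("top")),open("top3.pkl","wb"))
a=cv2.resize(p[160:280,200:330,::-1],None,fx=4,fy=4,interpolation=cv2.INTER_CUBIC)
b=cv2.resize(p2[150:270,130:200,::-1],None,fx=4,fy=4,interpolation=cv2.INTER_CUBIC)
cv2.imwrite("pics/a3.png",np.hstack([a,b]))
s=read_state();print(s["ee_pos"],s["wrist_force"],s["wrist_torque"],s["grip_width"])
```

```text
[539.57939824 336.33507081 191.35866796] [-0.17206271 -0.23758037 -1.69467848] [-0.02186697  0.0154534   0.01536122] 0.739347215765311
```

View pics/a3.png

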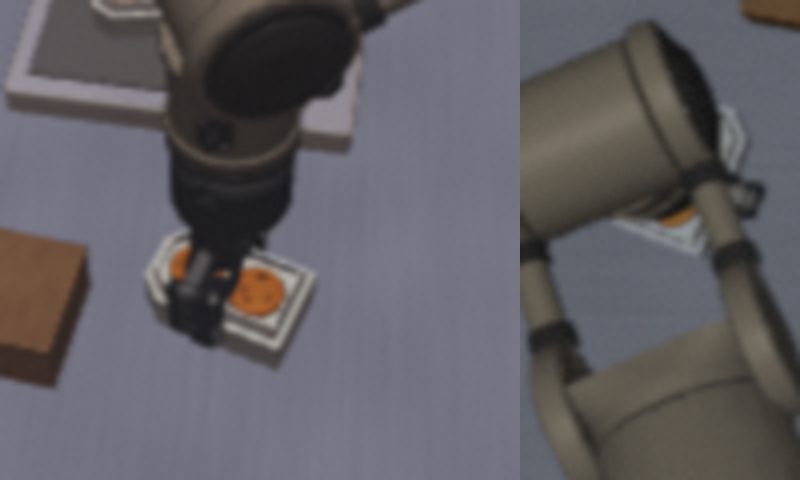

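Run:
```python
from h import *
p,d,c=pickle.load(open("side3.pkl","rb"))
for n,uv in(("near",(200+276/4,160+347/4)),("far",(200+315/4,160+270/4))):
    print(n,cast(c,uv,198))
a=cv2.resize(p[205:260,225:290,::-1],None,fx=10,fy=10,interpolation=cv2.INTER_CUBIC)
cv2.imwrite("pics/a4.png",a)
ex=np.array([np.cos(-.351),np.sin(-.351)]);ey=np.array([-ex[1],ex[0]])
cc=np.array([540.85,337.46])
for s in(32,-32):
  for x in(-52,36,0):
    P=cc+ex*x+ey*s; print(s,x,P,proj(c,[*P,198])[0],(proj(c,[*P,198])[0]-[225,205])*10,(proj(c,[*P,170])[0]-[225,205])*10)
```

```text
near [[503.50126495 383.62484719 198.        ]]
far [[480.63805147 322.52189057 198.        ]]
32 -52 [503.02325831 385.3884635 ] [269.14759898 247.36071309] [441.47598983 423.60713089] [437.23957446 477.25959443]
32 36 [585.65784071 355.13080674] [238.50365822 235.05232635] [135.03658217 300.52326351] [137.71662165 355.72006515]
32 0 [551.85278427 367.50893905] [250.8693662  240.01911301] [258.69366202 350.1911301 ] [258.62014459 404.77993562]
-32 -52 [481.01768976 325.29058539] [278.56920271 228.35755102] [535.69202714 233.57551017] [529.54723589 289.40264708]
-32 36 [563.65227216 295.03292864] [248.8559963  216.92316132] [238.55996296 119.23161318] [238.92170229 176.31277935]
-32 0 [529.84721573 307.41106095] [260.85231695 221.53964745] [358.52316952 165.39647449] [356.29165912 221.98444738]
```

View pics/a4.png

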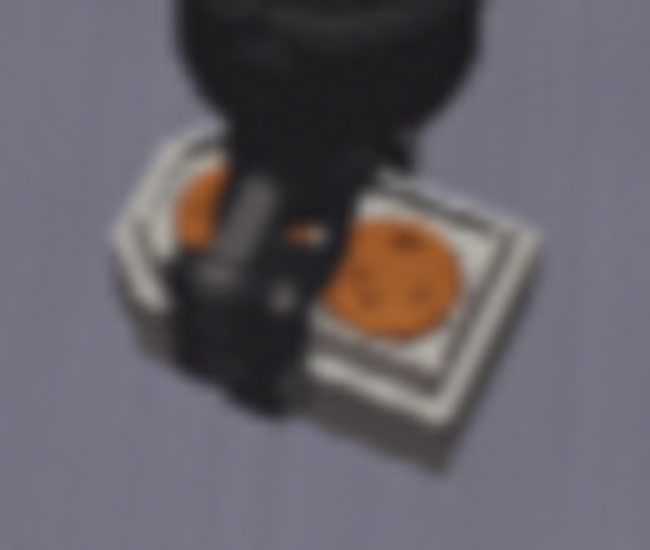

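Run:
```python
from h import *
np.set_printoptions(suppress=True,precision=1)
p,d,c=pickle.load(open("side0.pkl","rb"))
u0,v0=212,130
a=cv2.resize(p[v0:v0+50,u0:u0+55,::-1],None,fx=12,fy=12,interpolation=cv2.INTER_CUBIC)
yaw=.1677
ex=np.array([np.cos(yaw),np.sin(yaw)]);ey=np.array([-ex[1],ex[0]])
cc=np.array([636.4,-45.06])
V=[(-52,-32),(36,-32),(52,-16),(52,16),(36,32),(-52,32)]
for z,col in((78,(0,255,0)),(50,(255,0,0))):
  for x,y in V:
    P=cc+ex*x+ey*y; q=(proj(c,[*P,z])[0]-[u0,v0]+.5)*12
    cv2.circle(a,(int(q[0]),int(q[1])),2,col,-1); print(z,x,y,q)
cv2.imwrite("pics/b0.png",a)
```

```text
78 -52 -32 [473.8 242.4]
78 36 -32 [184.6 258.4]
78 52 -16 [133.5 299. ]
78 52 16 [137.  376.2]
78 36 32 [193.3 412.5]
78 -52 32 [491.5 395.3]
50 -52 -32 [473.8 307.1]
50 36 -32 [189.2 323.1]
50 52 -16 [138.9 363.6]
50 52 16 [142.5 440.5]
50 36 32 [197.9 476.6]
50 -52 32 [491.1 459.4]
```

View pics/b0.png

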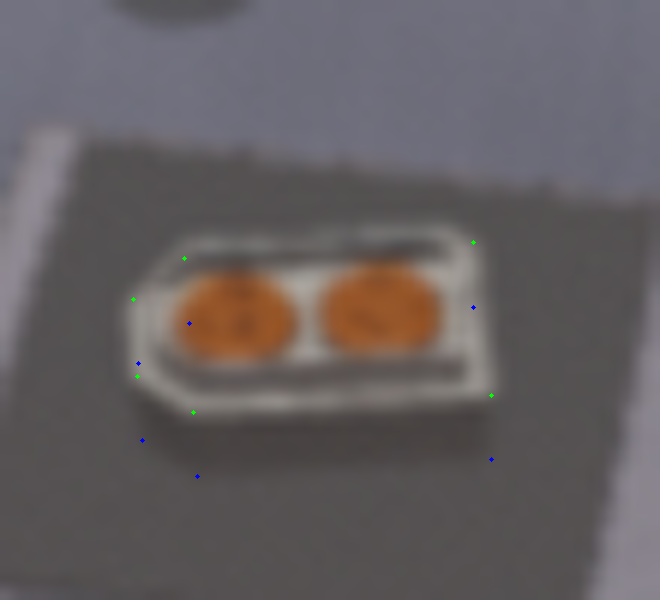

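Call:
{"name": "carry_out", "arguments": {"motion": [{"tx": 0.008,"ty": -0.0318,"tz": 0,"rx": 0,"ry": 0,"rz": 0.0432,"gripper": 0.055},{"tx": 0.008,"ty": -0.0318,"tz": 0,"rx": 0,"ry": 0,"rz": 0.0432,"gripper": 0.055},{"tx": 0.008,"ty": -0.0318,"tz": 0,"rx": 0,"ry": 0,"rz": 0.0432,"gripper": 0.055},{"tx": 0.008,"ty": -0.0318,"tz": 0,"rx": 0,"ry": 0,"rz": 0.0432,"gripper": 0.055},{"tx": 0.008,"ty": -0.0318,"tz": 0,"rx": 0,"ry": 0,"rz": 0.0432,"gripper": 0.055},{"tx": 0.008,"ty": -0.0318,"tz": 0,"rx": 0,"ry": 0,"rz": 0.0432,"gripper": 0.055},{"tx": 0.008,"ty": -0.0318,"tz": 0,"rx": 0,"ry": 0,"rz": 0.0432,"gripper": 0.055},{"tx": 0.008,"ty": -0.0318,"tz": 0,"rx": 0,"ry": 0,"rz": 0.0432,"gripper": 0.055},{"tx": 0.008,"ty": -0.0318,"tz": 0,"rx": 0,"ry": 0,"rz": 0.0432,"gripper": 0.055},{"tx": 0.008,"ty": -0.0318,"tz": 0,"rx": 0,"ry": 0,"rz": 0.0432,"gripper": 0.055},{"tx": 0.008,"ty": -0.0318,"tz": 0,"rx": 0,"ry": 0,"rz": 0.0432,"gripper": 0.055},{"tx": 0.008,"ty": -0.0318,"tz": 0,"rx": 0,"ry": 0,"rz": 0.0432,"gripper": 0.055},{"tx": 0,"ty": 0,"tz": -0.02,"rx": 0,"ry": 0,"rz": 0,"gripper": 0.055},{"tx": 0,"ty": 0,"tz": -0.02,"rx": 0,"ry": 0,"rz": 0,"gripper": 0.055},{"tx": 0,"ty": 0,"tz": 0,"rx": 0,"ry": 0,"rz": 0,"gripper": 0.055},{"tx": 0,"ty": 0,"tz": 0,"rx": 0,"ry": 0,"rz": 0,"gripper": 0.055},{"tx": 0,"ty": 0,"tz": 0,"rx": 0,"ry": 0,"rz": 0,"gripper": 0.055}]}}

```text
time: 6.95
ee_pos: [636.9, -44.6, 154.0]
orientation: [2.027, 2.399, 0.001]
wrist_force: [-0.2, -0.3, -1.3]
grip_width: 0.744
```

Run:
```python
from bench import *
from h import *
p,d=capture("side"); c=calibration("side")
pickle.dump((p,d,c),open("side5.pkl","wb"))
P=[]
for i in range(1): s=read_state();print(s["ee_pos"],s["orientation"],s["wrist_force"])
u0,v0=205,95
a=cv2.resize(p[v0:v0+75,u0:u0+70,::-1],None,fx=8,fy=8,interpolation=cv2.INTER_CUBIC)
yaw=.1677
ex=np.array([np.cos(yaw),np.sin(yaw)]);ey=np.array([-ex[1],ex[0]])
V=[(-52,-32),(36,-32),(52,-16),(52,16),(36,32),(-52,32)]
for cc,z,col in(((636.4,-45.),78,(0,255,0)),((636.5,-44.9),158,(255,0,0)),((636.5,-44.9),130,(0,0,255))):
  for x,y in V:
    Q=np.array(cc)+ex*x+ey*y; q=(proj(c,[*Q,z])[0]-[u0,v0]+.5)*8
    cv2.circle(a,(int(q[0]),int(q[1])),2,col,-1)
cv2.imwrite("pics/b1.png",a)
```

```text
[636.97907793 -44.65644227 154.282599  ] [2.02625507e+00 2.39905501e+00 1.29198087e-03] [ 0.10059833  0.80464984 -1.50067412]
```

View pics/b1.png

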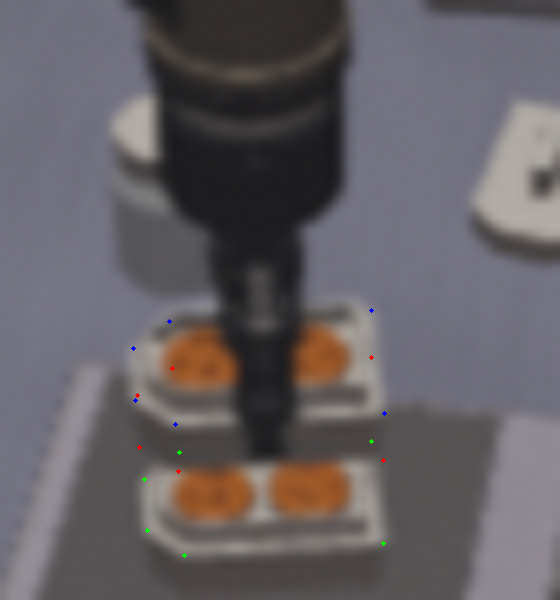

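Call:
{"name": "carry_out", "arguments": {"motion": [{"tx": 0,"ty": 0,"tz": -0.012,"rx": 0,"ry": 0,"rz": 0,"gripper": 0.055},{"tx": 0,"ty": 0,"tz": -0.012,"rx": 0,"ry": 0,"rz": 0,"gripper": 0.055},{"tx": 0,"ty": 0,"tz": -0.008,"rx": 0,"ry": 0,"rz": 0,"gripper": 0.055},{"tx": 0,"ty": 0,"tz": -0.004,"rx": 0,"ry": 0,"rz": 0,"gripper": 0.055},{"tx": 0,"ty": 0,"tz": -0.002,"rx": 0,"ry": 0,"rz": 0,"gripper": 0.055},{"tx": 0,"ty": 0,"tz": -0.002,"rx": 0,"ry": 0,"rz": 0,"gripper": 0.055},{"tx": 0,"ty": 0,"tz": -0.002,"rx": 0,"ry": 0,"rz": 0,"gripper": 0.055},{"tx": 0,"ty": 0,"tz": 0,"rx": 0,"ry": 0,"rz": 0,"gripper": 0.055}]}}

```text
time: 7.8
ee_pos: [636.5, -44.9, 111.3]
orientation: [2.028, 2.4, 0.0]
wrist_force: [-0.3, 0.5, -1.1]
grip_width: 0.741
```

Call:
{"name": "carry_out", "arguments": {"motion": [{"tx": 0,"ty": 0,"tz": -0.002,"rx": 0,"ry": 0,"rz": 0,"gripper": 0.055},{"tx": 0,"ty": 0,"tz": -0.002,"rx": 0,"ry": 0,"rz": 0,"gripper": 0.055},{"tx": 0,"ty": 0,"tz": 0,"rx": 0,"ry": 0,"rz": 0,"gripper": 0.055}]}}

```text
time: 8.1
ee_pos: [636.3, -44.8, 107.0]
orientation: [-2.027, -2.399, 0.0]
wrist_force: [-1.0, 0.1, -1.8]
grip_width: 0.742
```

Call:
{"name": "carry_out", "arguments": {"motion": [{"tx": 0,"ty": 0,"tz": -0.002,"rx": 0,"ry": 0,"rz": 0,"gripper": 0.055},{"tx": 0,"ty": 0,"tz": -0.002,"rx": 0,"ry": 0,"rz": 0,"gripper": 0.055},{"tx": 0,"ty": 0,"tz": 0,"rx": 0,"ry": 0,"rz": 0,"gripper": 0.055}]}}

```text
time: 8.4
ee_pos: [636.3, -44.8, 102.9]
orientation: [-2.027, -2.399, 0.0]
wrist_force: [0.6, -0.3, -2.0]
grip_width: 0.741
```

Bottom at about 80, no contact yet; 2 mm to go.

Call:
{"name": "carry_out", "arguments": {"motion": [{"tx": 0,"ty": 0,"tz": -0.001,"rx": 0,"ry": 0,"rz": 0,"gripper": 0.055},{"tx": 0,"ty": 0,"tz": -0.001,"rx": 0,"ry": 0,"rz": 0,"gripper": 0.055},{"tx": 0,"ty": 0,"tz": 0,"rx": 0,"ry": 0,"rz": 0,"gripper": 0.055}]}}

```text
time: 8.7
ee_pos: [636.5, -44.8, 102.3]
orientation: [2.027, 2.399, 0.001]
wrist_force: [-2.9, -0.2, 4.2]
grip_width: 0.739
```

Call:
{"name": "carry_out", "arguments": {"motion": [{"tx": 0,"ty": 0,"tz": -0.001,"rx": 0,"ry": 0,"rz": 0,"gripper": 0.055},{"tx": 0,"ty": 0,"tz": 0,"rx": 0,"ry": 0,"rz": 0,"gripper": 0.055}]}}

```text
time: 8.9
ee_pos: [636.6, -44.8, 102.3]
orientation: [2.027, 2.399, 0.001]
wrist_force: [-5.6, 0.2, 10.9]
grip_width: 0.742
```

Run:
```python
from bench import *
from h import *
p,d=capture("side"); c=calibration("side")
u0,v0=205,105
a=cv2.resize(p[v0:v0+75,u0:u0+70,::-1],None,fx=8,fy=8,interpolation=cv2.INTER_CUBIC)
cv2.imwrite("pics/b2.png",a)
```

```text
(no output)
```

View pics/b2.png

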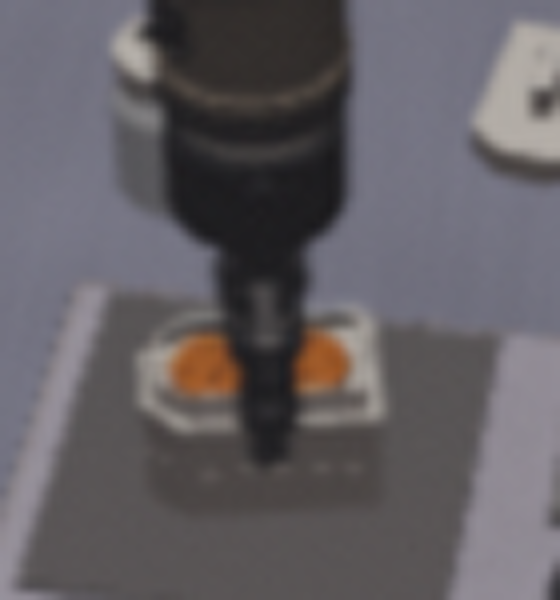

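Call:
{"name": "carry_out", "arguments": {"motion": [{"tx": 0,"ty": 0,"tz": 0.0005,"rx": 0,"ry": 0,"rz": 0,"gripper": 0.055},{"tx": 0,"ty": 0,"tz": 0,"rx": 0,"ry": 0,"rz": 0,"gripper": 0.07},{"tx": 0,"ty": 0,"tz": 0,"rx": 0,"ry": 0,"rz": 0,"gripper": 0.08},{"tx": 0,"ty": 0,"tz": 0,"rx": 0,"ry": 0,"rz": 0,"gripper": 0.085},{"tx": 0,"ty": 0,"tz": 0,"rx": 0,"ry": 0,"rz": 0,"gripper": 0.085},{"tx": 0,"ty": 0,"tz": 0,"rx": 0,"ry": 0,"rz": 0,"gripper": 0.085},{"tx": 0,"ty": 0,"tz": 0,"rx": 0,"ry": 0,"rz": 0,"gripper": 0.085}]}}

```text
time: 9.65
ee_pos: [636.5, -44.8, 100.7]
orientation: [-2.028, -2.399, -0.0]
wrist_force: [0.2, 0.5, 0.2]
grip_width: 0.996
```

Call:
{"name": "carry_out", "arguments": {"motion": [{"tx": 0,"ty": 0,"tz": 0.01,"rx": 0,"ry": 0,"rz": 0,"gripper": 0.085},{"tx": 0,"ty": 0,"tz": 0.02,"rx": 0,"ry": 0,"rz": 0,"gripper": 0.085},{"tx": 0,"ty": 0,"tz": 0.03,"rx": 0,"ry": 0,"rz": 0,"gripper": 0.085},{"tx": 0,"ty": 0,"tz": 0.04,"rx": 0,"ry": 0,"rz": 0,"gripper": 0.085},{"tx": 0,"ty": 0,"tz": 0.04,"rx": 0,"ry": 0,"rz": 0,"gripper": 0.085},{"tx": -0.009,"ty": -0.025,"tz": 0.01,"rx": 0,"ry": 0,"rz": -0.13,"gripper": 0.085},{"tx": -0.009,"ty": -0.025,"tz": 0,"rx": 0,"ry": 0,"rz": -0.13,"gripper": 0.085},{"tx": -0.009,"ty": -0.025,"tz": 0,"rx": 0,"ry": 0,"rz": -0.13,"gripper": 0.085},{"tx": -0.009,"ty": -0.025,"tz": 0,"rx": 0,"ry": 0,"rz": -0.13,"gripper": 0.085},{"tx": -0.009,"ty": -0.025,"tz": 0,"rx": 0,"ry": 0,"rz": -0.13,"gripper": 0.085},{"tx": -0.009,"ty": -0.025,"tz": 0,"rx": 0,"ry": 0,"rz": -0.13,"gripper": 0.085},{"tx": -0.009,"ty": -0.025,"tz": 0,"rx": 0,"ry": 0,"rz": -0.13,"gripper": 0.085},{"tx": -0.009,"ty": -0.025,"tz": 0,"rx": 0,"ry": 0,"rz": -0.13,"gripper": 0.085},{"tx": -0.009,"ty": -0.025,"tz": 0,"rx": 0,"ry": 0,"rz": -0.13,"gripper": 0.085},{"tx": -0.009,"ty": -0.025,"tz": 0,"rx": 0,"ry": 0,"rz": -0.13,"gripper": 0.085}]}}

```text
time: 11.15
ee_pos: [546.0, -295.8, 251.8]
orientation: [3.068, 0.675, 0.001]
wrist_force: [0.8, -0.4, -0.2]
grip_width: 0.997
```

Run:
```python
from bench import *
from h import *
p,d=capture("side"); p2,d2=capture("top"); c=calibration("side"); c2=calibration("top")
pickle.dump((p,d,c),open("side6.pkl","wb"));pickle.dump((p2,d2,c2),open("top6.pkl","wb"))
a=cv2.resize(p[100:190,195:305,::-1],None,fx=5,fy=5,interpolation=cv2.INTER_CUBIC)
b=cv2.resize(p2[140:190,280:330,::-1],None,fx=5,fy=5,interpolation=cv2.INTER_CUBIC)
b=np.vstack([b,np.zeros((a.shape[0]-b.shape[0],b.shape[1],3),np.uint8)])
cv2.imwrite("pics/b3.png",np.hstack([a,b])); print(read_state()["ee_pos"])
cv2.imwrite("pics/b3t.png",p2[:,:,::-1])
```

```text
[ 545.24732416 -297.88145511  251.51822356]
```

View pics/b3.png

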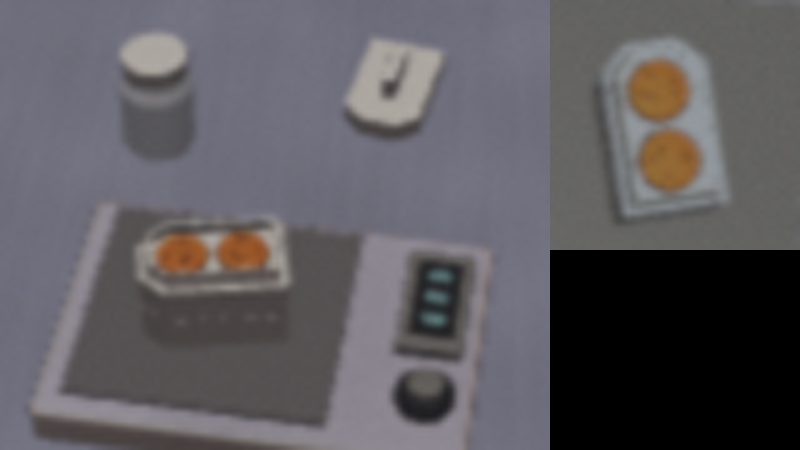

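View pics/b3t.png

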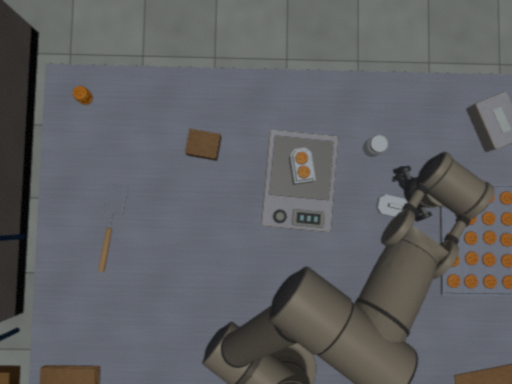

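Run:
```python
from h import *
p,d,c=pickle.load(open("top6.pkl","rb"))
for a in(116,112): measure(p,c,(303,167),50,106,a,102,cutdir=.1)
p,d,c=pickle.load(open("side6.pkl","rb"))
u0,v0=215,130
a=cv2.resize(p[v0:v0+45,u0:u0+50,::-1],None,fx=12,fy=12,interpolation=cv2.INTER_CUBIC)
yaw=.1677
ex=np.array([np.cos(yaw),np.sin(yaw)]);ey=np.array([-ex[1],ex[0]])
V=[(-52,-32),(36,-32),(52,-16),(52,16),(36,32),(-52,32)]
for cc,z,col in(((636.4,-45.),106,(0,255,0)),((636.4,-45),78,(255,0,0)),((636.4,-45),50,(0,0,255))):
  for x,y in V:
    Q=np.array(cc)+ex*x+ey*y; q=(proj(c,[*Q,z])[0]-[u0,v0]+.5)*12
    cv2.circle(a,(int(q[0]),int(q[1])),2,col,-1)
cv2.imwrite("pics/b4.png",a)
```

```text
ctr [638.94 -48.66] yaw 0.1647 len 101.62 wid 58.83 {'+x': (np.float32(50.8), np.float32(0.005), 'F'), '-x': (np.float32(50.8), np.float32(0.008), 'N'), '+y': (np.float32(29.4), np.float32(-0.001), 'N'), '-y': (np.float32(29.4), np.float32(-0.001), 'F')}
ctr [639.33 -48.95] yaw 0.1642 len 102.32 wid 59.6 {'+x': (np.float32(51.2), np.float32(0.01), 'F'), '-x': (np.float32(51.2), np.float32(0.01), 'N'), '+y': (np.float32(29.8), np.float32(-0.001), 'N'), '-y': (np.float32(29.8), np.float32(-0.001), 'F')}
```

View pics/b4.png

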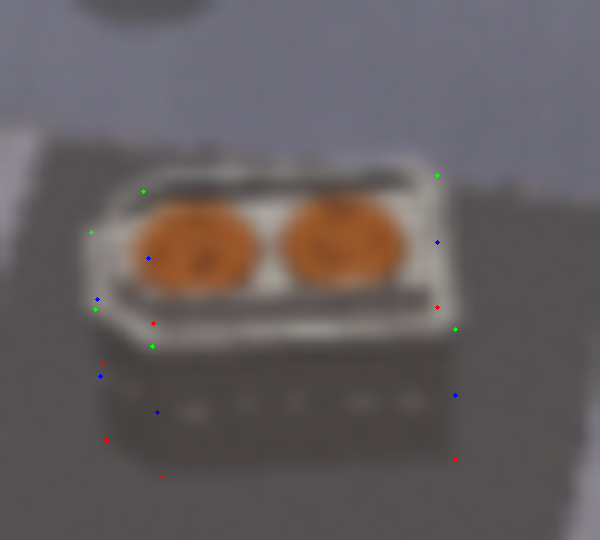

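Run:
```python
from h import *
P={n:pickle.load(open(f"{n}0.pkl","rb")) for n in("side","top")}
yaw=1.366
ex=np.array([np.cos(yaw),np.sin(yaw)]);ey=np.array([-ex[1],ex[0]])
V=[(-52,-32),(36,-32),(52,-16),(52,16),(36,32),(-52,32)]
B=[(-22,-6),(22,-6),(22,6),(-22,6)]
ims=[]
for n,u0,v0 in(("side",252,97),("top",373,185)):
  p,d,c=P[n]
  a=cv2.resize(p[v0:v0+40,u0:u0+45,::-1],None,fx=8,fy=8,interpolation=cv2.INTER_CUBIC)
  for cc,z,col,vv in(((519.1,-355.5),18,(0,255,0),V),((519.1,-355.5),0,(255,0,0),V),((519.1,-355.5),38,(0,0,255),B)):
   for x,y in vv:
    Q=np.array(cc)+ex*x+ey*y; q=(proj(c,[*Q,z])[0]-[u0,v0]+.5)*8
    cv2.circle(a,(int(q[0]),int(q[1])),2,col,-1)
  ims.append(a)
cv2.imwrite("pics/l0.png",np.hstack(ims))
```

```text
(no output)
```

View pics/l0.png

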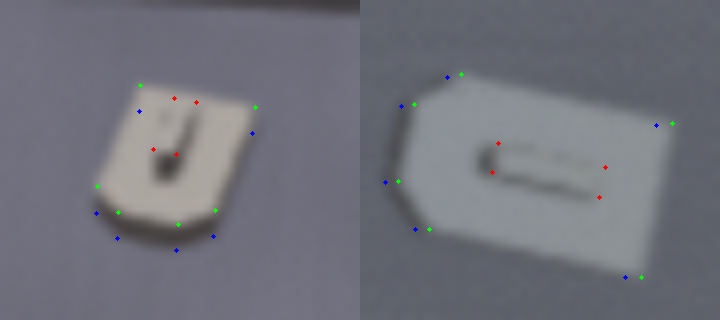

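Call:
{"name": "carry_out", "arguments": {"motion": [{"tx": -0.0055,"ty": -0.0121,"tz": -0.02,"rx": 0,"ry": 0,"rz": -0.1286,"gripper": 0.085},{"tx": -0.0055,"ty": -0.0121,"tz": -0.02,"rx": 0,"ry": 0,"rz": -0.1286,"gripper": 0.085},{"tx": -0.0055,"ty": -0.0121,"tz": -0.02,"rx": 0,"ry": 0,"rz": -0.1286,"gripper": 0.085},{"tx": -0.0055,"ty": -0.0121,"tz": -0.02,"rx": 0,"ry": 0,"rz": -0.1286,"gripper": 0.085},{"tx": -0.0055,"ty": -0.0121,"tz": -0.02,"rx": 0,"ry": 0,"rz": -0.1286,"gripper": 0.085},{"tx": 0,"ty": 0,"tz": -0.03,"rx": 0,"ry": 0,"rz": 0,"gripper": 0.085},{"tx": 0,"ty": 0,"tz": -0.03,"rx": 0,"ry": 0,"rz": 0,"gripper": 0.085},{"tx": 0,"ty": 0,"tz": -0.02,"rx": 0,"ry": 0,"rz": 0,"gripper": 0.085},{"tx": 0,"ty": 0,"tz": -0.01,"rx": 0,"ry": 0,"rz": 0,"gripper": 0.085},{"tx": 0,"ty": 0,"tz": -0.01,"rx": 0,"ry": 0,"rz": 0,"gripper": 0.085},{"tx": 0,"ty": 0,"tz": -0.007,"rx": 0,"ry": 0,"rz": 0,"gripper": 0.085},{"tx": 0,"ty": 0,"tz": 0,"rx": 0,"ry": 0,"rz": 0,"gripper": 0.085},{"tx": 0,"ty": 0,"tz": 0,"rx": 0,"ry": 0,"rz": 0,"gripper": 0.085},{"tx": 0,"ty": 0,"tz": 0,"rx": 0,"ry": 0,"rz": 0,"gripper": 0.085}]}}

```text
time: 12.65
ee_pos: [519.4, -355.7, 44.7]
orientation: [3.124, -0.321, 0.002]
wrist_force: [-0.8, 0.1, -0.4]
grip_width: 0.996
```

Run:
```python
from bench import *
from h import *
p,d=capture("side")
cv2.imwrite("pics/l1.png",cv2.resize(p[75:150,225:325,::-1],None,fx=7,fy=7,interpolation=cv2.INTER_CUBIC))
s=read_state();print(s["ee_pos"],s["orientation"],s["wrist_force"])
```

```text
[ 519.32278681 -355.66931138   44.63761602] [ 3.12433659e+00 -3.20704491e-01  1.96855875e-03] [-0.16399266 -0.33308497 -0.30392357]
```

View pics/l1.png

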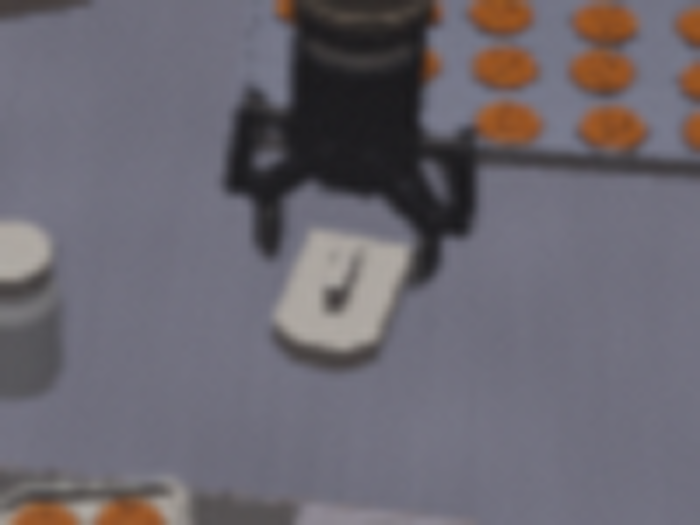

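Run:
```python
from h import *
c=pickle.load(open("side0.pkl","rb"))[2]
print(cast(c,[(262.9,110.7),(285.7,114.7)],35), proj(c,[[519.3,-355.7,35],[519.3,-355.7,44]]))
```

```text
[[ 563.99906815 -365.16496872   35.        ]
 [ 467.09972408 -347.98495212   35.        ]] [[273.34786407 112.77055709]
 [273.45295464 111.06455121]]
```

Call:
{"name": "carry_out", "arguments": {"motion": [{"tx": 0,"ty": 0,"tz": 0,"rx": 0,"ry": 0,"rz": 0,"gripper": 0.03},{"tx": 0,"ty": 0,"tz": 0,"rx": 0,"ry": 0,"rz": 0,"gripper": 0.03},{"tx": 0,"ty": 0,"tz": 0,"rx": 0,"ry": 0,"rz": 0,"gripper": 0.03},{"tx": 0,"ty": 0,"tz": 0,"rx": 0,"ry": 0,"rz": 0,"gripper": 0.03},{"tx": 0,"ty": 0,"tz": 0,"rx": 0,"ry": 0,"rz": 0,"gripper": 0.03},{"tx": 0,"ty": 0,"tz": 0,"rx": 0,"ry": 0,"rz": 0,"gripper": 0.005},{"tx": 0,"ty": 0,"tz": 0,"rx": 0,"ry": 0,"rz": 0,"gripper": 0.005},{"tx": 0,"ty": 0,"tz": 0,"rx": 0,"ry": 0,"rz": 0,"gripper": 0.005},{"tx": 0,"ty": 0,"tz": 0,"rx": 0,"ry": 0,"rz": 0,"gripper": 0.005},{"tx": 0,"ty": 0,"tz": 0,"rx": 0,"ry": 0,"rz": 0,"gripper": 0.005},{"tx": 0,"ty": 0,"tz": 0,"rx": 0,"ry": 0,"rz": 0,"gripper": 0.005}], "grip_force": 40}}

```text
time: 13.8
ee_pos: [519.1, -355.4, 44.0]
orientation: [3.125, -0.321, 0.001]
wrist_force: [1.0, -0.5, 1.6]
grip_width: 0.131
```

Call:
{"name": "carry_out", "arguments": {"motion": [{"tx": 0,"ty": 0,"tz": 0.01,"rx": 0,"ry": 0,"rz": 0,"gripper": 0.005},{"tx": 0,"ty": 0,"tz": 0.02,"rx": 0,"ry": 0,"rz": 0,"gripper": 0.005},{"tx": 0,"ty": 0,"tz": 0.03,"rx": 0,"ry": 0,"rz": 0,"gripper": 0.005},{"tx": 0,"ty": 0,"tz": 0.03,"rx": 0,"ry": 0,"rz": 0,"gripper": 0.005},{"tx": 0,"ty": 0,"tz": 0.03,"rx": 0,"ry": 0,"rz": 0,"gripper": 0.005},{"tx": 0,"ty": 0,"tz": 0.03,"rx": 0,"ry": 0,"rz": 0,"gripper": 0.005},{"tx": 0,"ty": 0,"tz": 0.01,"rx": 0,"ry": 0,"rz": 0,"gripper": 0.005},{"tx": 0,"ty": 0,"tz": 0,"rx": 0,"ry": 0,"rz": 0,"gripper": 0.005},{"tx": 0,"ty": 0,"tz": 0,"rx": 0,"ry": 0,"rz": 0,"gripper": 0.005}]}}

```text
time: 14.7
ee_pos: [518.4, -354.9, 202.3]
orientation: [-3.124, 0.321, 0.003]
wrist_force: [0.3, -0.6, -1.3]
grip_width: 0.131
```

Call:
{"name": "carry_out", "arguments": {"motion": [{"tx": 0.0098,"ty": 0.02585,"tz": 0,"rx": 0,"ry": 0,"rz": -0.1,"gripper": 0.005},{"tx": 0.0098,"ty": 0.02585,"tz": 0,"rx": 0,"ry": 0,"rz": -0.1,"gripper": 0.005},{"tx": 0.0098,"ty": 0.02585,"tz": 0,"rx": 0,"ry": 0,"rz": -0.1,"gripper": 0.005},{"tx": 0.0098,"ty": 0.02585,"tz": 0,"rx": 0,"ry": 0,"rz": -0.1,"gripper": 0.005},{"tx": 0.0098,"ty": 0.02585,"tz": 0,"rx": 0,"ry": 0,"rz": -0.1,"gripper": 0.005},{"tx": 0.0098,"ty": 0.02585,"tz": 0,"rx": 0,"ry": 0,"rz": -0.1,"gripper": 0.005},{"tx": 0.0098,"ty": 0.02585,"tz": 0,"rx": 0,"ry": 0,"rz": -0.1,"gripper": 0.005},{"tx": 0.0098,"ty": 0.02585,"tz": 0,"rx": 0,"ry": 0,"rz": -0.1,"gripper": 0.005},{"tx": 0.0098,"ty": 0.02585,"tz": 0,"rx": 0,"ry": 0,"rz": -0.1,"gripper": 0.005},{"tx": 0.0098,"ty": 0.02585,"tz": 0,"rx": 0,"ry": 0,"rz": -0.1,"gripper": 0.005},{"tx": 0.0098,"ty": 0.02585,"tz": 0,"rx": 0,"ry": 0,"rz": -0.1,"gripper": 0.005},{"tx": 0.0098,"ty": 0.02585,"tz": 0,"rx": 0,"ry": 0,"rz": -0.1,"gripper": 0.005},{"tx": 0,"ty": 0,"tz": 0,"rx": 0,"ry": 0,"rz": 0,"gripper": 0.005},{"tx": 0,"ty": 0,"tz": 0,"rx": 0,"ry": 0,"rz": 0,"gripper": 0.005},{"tx": 0,"ty": 0,"tz": 0,"rx": 0,"ry": 0,"rz": 0,"gripper": 0.005}]}}

```text
time: 16.2
ee_pos: [635.9, -46.0, 202.6]
orientation: [2.397, -2.028, -0.003]
wrist_force: [-0.3, 0.1, -2.2]
grip_width: 0.128
```

Run:
```python
from bench import *
from h import *
p,d=capture("side"); c=calibration("side")
s=read_state();print(s["ee_pos"],s["orientation"],s["wrist_force"],s["grip_width"])
u0,v0=205,75
a=cv2.resize(p[v0:v0+95,u0:u0+75,::-1],None,fx=6,fy=6,interpolation=cv2.INTER_CUBIC)
yaw=.1667
ex=np.array([np.cos(yaw),np.sin(yaw)]);ey=np.array([-ex[1],ex[0]])
V=[(-52,-32),(36,-32),(52,-16),(52,16),(36,32),(-52,32)]
for cc,z,col in(((636.6,-45.2),106,(0,255,0)),((636.6,-45.2),178,(255,0,0)),((636.6,-45.2),160,(0,0,255))):
  for x,y in V:
    Q=np.array(cc)+ex*x+ey*y; q=(proj(c,[*Q,z])[0]-[u0,v0]+.5)*6
    cv2.circle(a,(int(q[0]),int(q[1])),2,col,-1)
cv2.imwrite("pics/l2.png",a)
```

```text
[636.01764927 -46.17964364 202.95477664] [ 2.39696771e+00 -2.02904041e+00 -1.87771693e-03] [-0.50161679 -0.27256238 -0.17954618] 0.13055449101877895
```

View pics/l2.png

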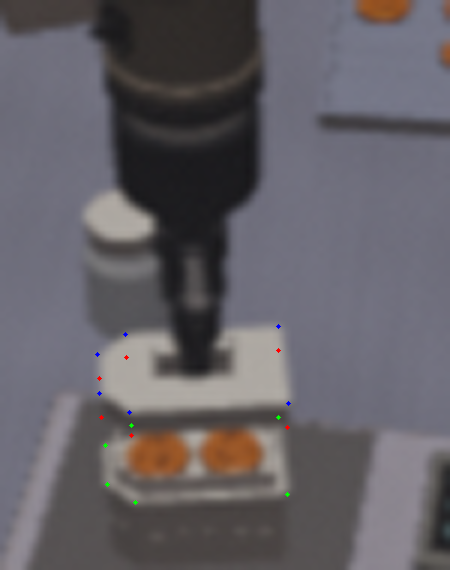

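Call:
{"name": "carry_out", "arguments": {"motion": [{"tx": 0,"ty": 0,"tz": -0.015,"rx": 0,"ry": 0,"rz": 0,"gripper": 0.005},{"tx": 0,"ty": 0,"tz": -0.012,"rx": 0,"ry": 0,"rz": 0,"gripper": 0.005},{"tx": 0,"ty": 0,"tz": -0.008,"rx": 0,"ry": 0,"rz": 0,"gripper": 0.005},{"tx": 0,"ty": 0,"tz": -0.004,"rx": 0,"ry": 0,"rz": 0,"gripper": 0.005},{"tx": 0,"ty": 0,"tz": -0.002,"rx": 0,"ry": 0,"rz": 0,"gripper": 0.005},{"tx": 0,"ty": 0,"tz": -0.002,"rx": 0,"ry": 0,"rz": 0,"gripper": 0.005},{"tx": 0,"ty": 0,"tz": -0.002,"rx": 0,"ry": 0,"rz": 0,"gripper": 0.005},{"tx": 0,"ty": 0,"tz": 0,"rx": 0,"ry": 0,"rz": 0,"gripper": 0.005},{"tx": 0,"ty": 0,"tz": 0,"rx": 0,"ry": 0,"rz": 0,"gripper": 0.005}]}}

```text
time: 17.15
ee_pos: [636.7, -45.1, 159.1]
orientation: [-2.398, 2.029, -0.001]
wrist_force: [0.3, -0.7, -1.6]
grip_width: 0.127
```

Call:
{"name": "carry_out", "arguments": {"motion": [{"tx": 0,"ty": 0,"tz": -0.002,"rx": 0,"ry": 0,"rz": 0,"gripper": 0.005},{"tx": 0,"ty": 0,"tz": -0.002,"rx": 0,"ry": 0,"rz": 0,"gripper": 0.005},{"tx": 0,"ty": 0,"tz": 0,"rx": 0,"ry": 0,"rz": 0,"gripper": 0.005}]}}

```text
time: 17.45
ee_pos: [636.4, -45.1, 154.4]
orientation: [2.398, -2.029, -0.001]
wrist_force: [-0.3, 0.7, -1.1]
grip_width: 0.128
```

Lid bottom at about 111, still free of contact.

Call:
{"name": "carry_out", "arguments": {"motion": [{"tx": 0,"ty": 0,"tz": -0.002,"rx": 0,"ry": 0,"rz": 0,"gripper": 0.005},{"tx": 0,"ty": 0,"tz": -0.001,"rx": 0,"ry": 0,"rz": 0,"gripper": 0.005},{"tx": 0,"ty": 0,"tz": 0,"rx": 0,"ry": 0,"rz": 0,"gripper": 0.005}]}}

```text
time: 17.75
ee_pos: [636.5, -45.1, 151.6]
orientation: [2.398, -2.029, -0.0]
wrist_force: [0.5, 0.2, -2.7]
grip_width: 0.132
```

Call:
{"name": "carry_out", "arguments": {"motion": [{"tx": 0,"ty": 0,"tz": -0.001,"rx": 0,"ry": 0,"rz": 0,"gripper": 0.005},{"tx": 0,"ty": 0,"tz": -0.001,"rx": 0,"ry": 0,"rz": 0,"gripper": 0.005},{"tx": 0,"ty": 0,"tz": 0,"rx": 0,"ry": 0,"rz": 0,"gripper": 0.005}]}}

```text
time: 18.05
ee_pos: [636.6, -45.2, 150.1]
orientation: [-2.398, 2.029, -0.001]
wrist_force: [-1.0, -0.5, 1.5]
grip_width: 0.129
```

Call:
{"name": "carry_out", "arguments": {"motion": [{"tx": 0,"ty": 0,"tz": -0.001,"rx": 0,"ry": 0,"rz": 0,"gripper": 0.005},{"tx": 0,"ty": 0,"tz": 0,"rx": 0,"ry": 0,"rz": 0,"gripper": 0.005}]}}

```text
time: 18.25
ee_pos: [636.7, -45.2, 150.1]
orientation: [-2.398, 2.029, -0.002]
wrist_force: [-3.5, -0.5, 7.0]
grip_width: 0.127
```

Call:
{"name": "carry_out", "arguments": {"motion": [{"tx": 0,"ty": 0,"tz": 0.0007,"rx": 0,"ry": 0,"rz": 0,"gripper": 0.005},{"tx": 0,"ty": 0,"tz": 0,"rx": 0,"ry": 0,"rz": 0,"gripper": 0.02},{"tx": 0,"ty": 0,"tz": 0,"rx": 0,"ry": 0,"rz": 0,"gripper": 0.035},{"tx": 0,"ty": 0,"tz": 0,"rx": 0,"ry": 0,"rz": 0,"gripper": 0.045},{"tx": 0,"ty": 0,"tz": 0,"rx": 0,"ry": 0,"rz": 0,"gripper": 0.045},{"tx": 0,"ty": 0,"tz": 0,"rx": 0,"ry": 0,"rz": 0,"gripper": 0.045},{"tx": 0,"ty": 0,"tz": 0.01,"rx": 0,"ry": 0,"rz": 0,"gripper": 0.045},{"tx": 0,"ty": 0,"tz": 0.02,"rx": 0,"ry": 0,"rz": 0,"gripper": 0.045},{"tx": 0,"ty": 0,"tz": 0.03,"rx": 0,"ry": 0,"rz": 0,"gripper": 0.045},{"tx": 0,"ty": 0,"tz": 0.03,"rx": 0,"ry": 0,"rz": 0,"gripper": 0.045},{"tx": -0.02,"ty": 0.03,"tz": 0.01,"rx": 0,"ry": 0,"rz": 0,"gripper": 0},{"tx": -0.03,"ty": 0.03,"tz": 0,"rx": 0,"ry": 0,"rz": 0,"gripper": 0},{"tx": -0.03,"ty": 0.02,"tz": 0,"rx": 0,"ry": 0,"rz": 0,"gripper": 0},{"tx": -0.03,"ty": 0.01,"tz": 0,"rx": 0,"ry": 0,"rz": 0,"gripper": 0},{"tx": -0.03,"ty": 0,"tz": 0,"rx": 0,"ry": 0,"rz": 0,"gripper": 0},{"tx": -0.03,"ty": 0,"tz": 0,"rx": 0,"ry": 0,"rz": 0,"gripper": 0},{"tx": -0.02,"ty": 0,"tz": 0,"rx": 0,"ry": 0,"rz": 0,"gripper": 0},{"tx": 0,"ty": 0,"tz": 0,"rx": 0,"ry": 0,"rz": 0,"gripper": 0}]}}

```text
time: 20.05
ee_pos: [444.8, 45.1, 250.6]
orientation: [-2.398, 2.029, -0.001]
wrist_force: [0.4, 0.0, -1.2]
grip_width: -0.004
```

Run:
```python
from bench import *
from h import *
p,d=capture("side"); p2,d2=capture("top"); c=calibration("side"); c2=calibration("top")
pickle.dump((p,d,c),open("side7.pkl","wb"));pickle.dump((p2,d2,c2),open("top7.pkl","wb"))
u0,v0=195,100
a=cv2.resize(p[v0:v0+95,u0:u0+110,::-1],None,fx=5,fy=5,interpolation=cv2.INTER_CUBIC)
yaw=.1667
ex=np.array([np.cos(yaw),np.sin(yaw)]);ey=np.array([-ex[1],ex[0]])
V=[(-52,-32),(36,-32),(52,-16),(52,16),(36,32),(-52,32)]
for cc,z,col in(((636.6,-45.2),124,(0,255,0)),((636.6,-45.2),106,(255,0,0)),((636.6,-45.2),50,(0,0,255))):
  for x,y in V:
    Q=np.array(cc)+ex*x+ey*y; q=(proj(c,[*Q,z])[0]-[u0,v0]+.5)*5
    cv2.circle(a,(int(q[0]),int(q[1])),2,col,-1)
b=cv2.resize(p2[140:235,255:345,::-1],None,fx=5,fy=5,interpolation=cv2.INTER_CUBIC)[:,:250*2]
o=np.hstack([a,b]); o=o[:, :]; cv2.imwrite("pics/c1.png",cv2.resize(o,(800,int(o.shape[0]*800/o.shape[1]))))
measure(p2,c2,(303,167),50,124,116,102,cutdir=.1)
s=read_state();print(s["ee_pos"],s["wrist_force"])
```

```text
ctr [639.06 -49.82] yaw 0.1673 len 99.7 wid 55.83 {'+x': (np.float32(49.8), np.float32(0.003), 'F'), '-x': (np.float32(49.8), np.float32(-0.007), 'N'), '+y': (np.float32(27.9), np.float32(-0.003), 'N'), '-y': (np.float32(27.9), np.float32(-0.003), 'F')}
[447.29707112  44.78289396 250.54377369] [ 0.38362074 -0.27421007 -0.14054444]
```

View pics/c1.png

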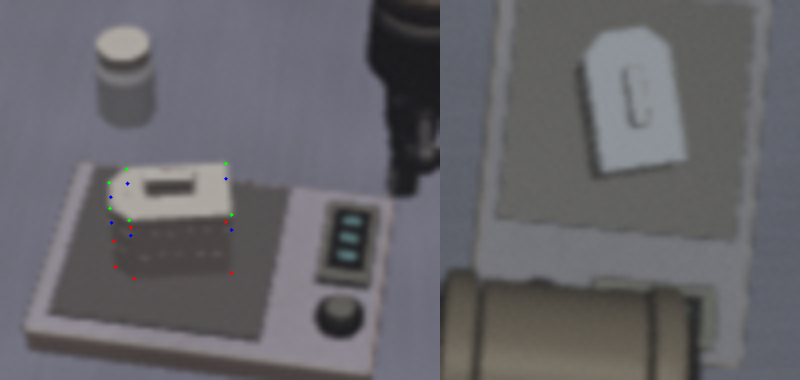

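Run:
```python
from h import *
np.set_printoptions(linewidth=250,suppress=True,precision=1)
p2,d2,c2=pickle.load(open("top0.pkl","rb")); p,d,c=pickle.load(open("side7.pkl","rb"))
a=cv2.resize(p2[204:230,266:292,::-1],None,fx=15,fy=15,interpolation=cv2.INTER_CUBIC)
b=cv2.resize(p[166:192,267:293,::-1],None,fx=15,fy=15,interpolation=cv2.INTER_CUBIC)
cv2.imwrite("pics/k0.png",np.hstack([a,b]))
print(p2[208:226,270:292,0]); print(p[168:190,268:293,0])
```

```text
[[115 117 117 115 116 116 114 112 110 108 108 109 112 115 115 115 115 115 116 114 114 114]
 [116 115 116 115 115 112 105  96  85  81  84  90  98 106 112 114 117 115 113 113 112 113]
 [117 115 115 114 111  97  79  65  55  55  57  61  69  82  98 108 115 115 115 114 114 112]
 [116 116 115 110  95  71  58  50  53  56  58  55  50  58  75 100 110 115 114 116 117 113]
 [117 117 113 100  74  53  50  61  74  81  82  74  62  55  59  82 105 114 114 116 115 111]
 [117 116 108  85  58  48  61  80  92  98  97  93  84  66  54  67  92 109 113 115 114 112]
 [116 113 101  75  55  55  73  92 100 101 101  99  93  81  62  59  85 107 113 115 113 109]
 [115 112  97  67  51  61  81  98 102 103 102 102  99  86  66  58  81 105 114 114 112 106]
 [115 111  95  63  48  59  83  98 102 104 102 101  97  87  68  54  73  99 113 114 113 105]
 [115 112  96  65  52  57  80  95 102 102 100 101  97  85  65  52  74 100 112 115 111 105]
 [115 112  99  73  52  52  70  90  98 102  99  97  93  77  57  59  85 106 115 115 112 103]
 [117 114 109  88  56  48  57  72  85  92  94  91  80  61  57  69  96 113 114 114 112 101]
 [117 11
[... 2105 characters left out ...]
 139 129 101  69  54  43  36  36  40  48  75 113 134 138 139 134 115 107 110 111]
 [139 139 141 140 140 141 140 131 115 102  86  76  75  81  92 118 136 141 139 138 133 120 111 111 112]
 [141 140 141 140 140 141 140 141 137 135 130 129 127 129 131 137 141 141 139 136 127 118 112 111 111]
 [140 140 139 140 139 139 139 140 141 140 140 141 140 140 140 140 141 140 140 134 120 113 111 112 112]
 [139 140 140 140 139 139 138 140 140 140 141 140 140 141 140 140 141 141 140 135 116 110 111 112 113]
 [141 141 140 140 140 140 140 140 140 141 142 141 141 142 143 142 141 142 141 134 113 109 111 113 113]
 [142 141 141 141 140 141 141 140 142 142 142 142 141 142 142 142 142 141 140 138 116 110 111 112 113]]
```

View pics/k0.png

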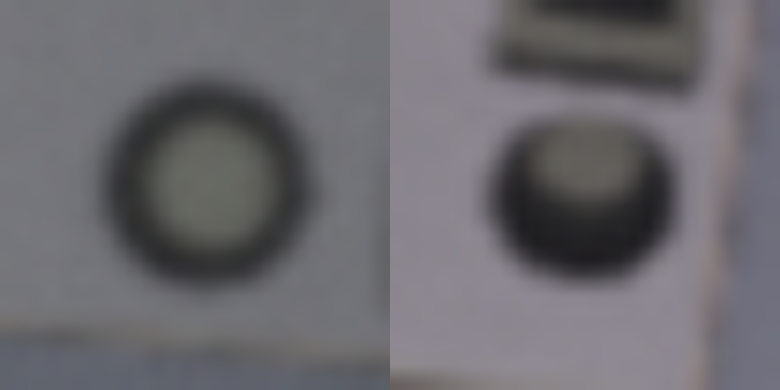

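Run:
```python
from h import *
np.set_printoptions(suppress=True,precision=1)
c2=pickle.load(open("top0.pkl","rb"))[2]; c=pickle.load(open("side7.pkl","rb"))[2]
for z in(50,55,60,65,70): print(z,cast(c2,(279.5,215.9),z),cast(c,(279.5,176.2),z))
P=[k["mtx"]@np.c_[k["R"],k["t"]] for k in(c2,c)]
X=cv2.triangulatePoints(*P,np.array([[279.5],[215.9]]),np.array([[279.5],[176.2]])); print((X[:3]/X[3]).T)
p2,d2,_=pickle.load(open("top0.pkl","rb"))
# depth of key disc vs housing surface (40)
print(d2[212:219,277:283].mean(), d2[212:219,266:269].mean(), d2[222:226,270:290].mean())
```

```text
50 [[479.8  17.1  50. ]] [[480.9   9.5  50. ]]
55 [[479.7  17.4  55. ]] [[481.1  13.9  55. ]]
60 [[479.7  17.8  60. ]] [[481.2  18.3  60. ]]
65 [[479.6  18.1  65. ]] [[481.4  22.7  65. ]]
70 [[479.6  18.5  70. ]] [[481.5  27.1  70. ]]
[[480.3  17.7  59.2]]
1355.667 1376.9038 1373.6608
```

Call:
{"name": "carry_out", "arguments": {"motion": [{"tx": 0.0168,"ty": -0.0136,"tz": -0.02,"rx": 0,"ry": 0,"rz": 0,"gripper": 0},{"tx": 0.0168,"ty": -0.0136,"tz": -0.03,"rx": 0,"ry": 0,"rz": 0,"gripper": 0},{"tx": 0,"ty": 0,"tz": -0.03,"rx": 0,"ry": 0,"rz": 0,"gripper": 0},{"tx": 0,"ty": 0,"tz": -0.03,"rx": 0,"ry": 0,"rz": 0,"gripper": 0},{"tx": 0,"ty": 0,"tz": -0.02,"rx": 0,"ry": 0,"rz": 0,"gripper": 0},{"tx": 0,"ty": 0,"tz": -0.02,"rx": 0,"ry": 0,"rz": 0,"gripper": 0},{"tx": 0,"ty": 0,"tz": -0.01,"rx": 0,"ry": 0,"rz": 0,"gripper": 0},{"tx": 0,"ty": 0,"tz": 0,"rx": 0,"ry": 0,"rz": 0,"gripper": 0},{"tx": 0,"ty": 0,"tz": 0,"rx": 0,"ry": 0,"rz": 0,"gripper": 0}]}}

```text
time: 21.05
ee_pos: [481.0, 17.5, 90.0]
orientation: [-2.398, 2.029, -0.001]
wrist_force: [-0.6, -0.4, -0.4]
grip_width: -0.001
```

Run:
```python
from bench import *
from h import *
p,d=capture("side")
cv2.imwrite("pics/k1.png",cv2.resize(p[120:200,215:315,::-1],None,fx=7,fy=7,interpolation=cv2.INTER_CUBIC))
s=read_state();print(s["ee_pos"],s["orientation"],s["wrist_force"])
```

```text
[481.14418732  17.54728864  90.315666  ] [-2.39746216e+00  2.02881990e+00 -2.39470923e-03] [ 0.97187685 -0.28486101  0.03393095]
```

View pics/k1.png

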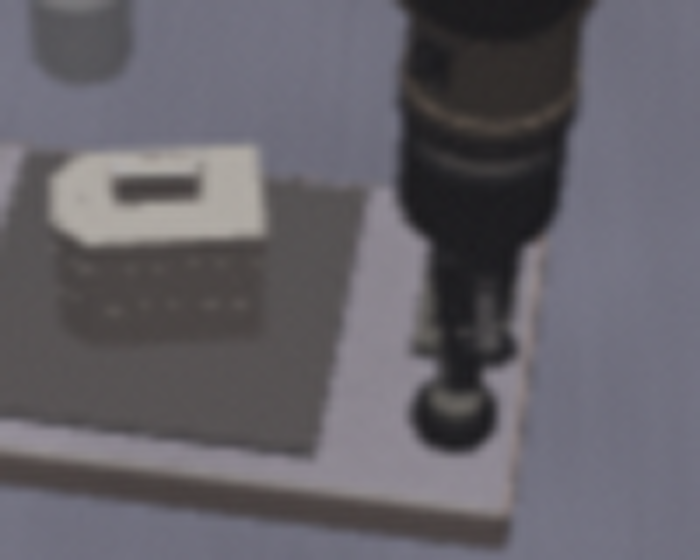

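Well centred above the key. Press in small steps.

Call:
{"name": "carry_out", "arguments": {"motion": [{"tx": 0,"ty": 0,"tz": -0.004,"rx": 0,"ry": 0,"rz": 0,"gripper": 0},{"tx": 0,"ty": 0,"tz": -0.003,"rx": 0,"ry": 0,"rz": 0,"gripper": 0},{"tx": 0,"ty": 0,"tz": -0.002,"rx": 0,"ry": 0,"rz": 0,"gripper": 0},{"tx": 0,"ty": 0,"tz": -0.002,"rx": 0,"ry": 0,"rz": 0,"gripper": 0},{"tx": 0,"ty": 0,"tz": 0,"rx": 0,"ry": 0,"rz": 0,"gripper": 0}]}}

```text
time: 21.6
ee_pos: [480.7, 17.6, 78.7]
orientation: [-2.398, 2.029, -0.002]
wrist_force: [1.8, 0.1, 3.3]
grip_width: 0.005
```

Call:
{"name": "carry_out", "arguments": {"motion": [{"tx": 0,"ty": 0,"tz": -0.001,"rx": 0,"ry": 0,"rz": 0,"gripper": 0},{"tx": 0,"ty": 0,"tz": -0.001,"rx": 0,"ry": 0,"rz": 0,"gripper": 0},{"tx": 0,"ty": 0,"tz": 0,"rx": 0,"ry": 0,"rz": 0,"gripper": 0}]}}

```text
time: 21.9
ee_pos: [480.7, 17.6, 77.8]
orientation: [-2.398, 2.029, -0.003]
wrist_force: [-1.9, 0.6, 14.3]
grip_width: -0.003
```

Call:
{"name": "carry_out", "arguments": {"motion": [{"tx": 0,"ty": 0,"tz": -0.001,"rx": 0,"ry": 0,"rz": 0,"gripper": 0},{"tx": 0,"ty": 0,"tz": -0.001,"rx": 0,"ry": 0,"rz": 0,"gripper": 0},{"tx": 0,"ty": 0,"tz": 0,"rx": 0,"ry": 0,"rz": 0,"gripper": 0}]}}

```text
time: 22.2
ee_pos: [480.8, 17.6, 77.5]
orientation: [-2.397, 2.028, -0.004]
wrist_force: [-6.9, 1.0, 31.9]
grip_width: 0.004
```

Run:
```python
from bench import *
from h import *
p,d=capture("side")
cv2.imwrite("pics/k2.png",cv2.resize(p[155:200,255:305,::-1],None,fx=12,fy=12,interpolation=cv2.INTER_CUBIC))
s=read_state();print(s["ee_pos"],s["orientation"],s["wrist_force"])
```

```text
[480.82907324  17.59740559  77.45941152] [-2.39740824  2.02808036 -0.00414041] [-6.50981621  1.04654227 33.04883253]
```

View pics/k2.png

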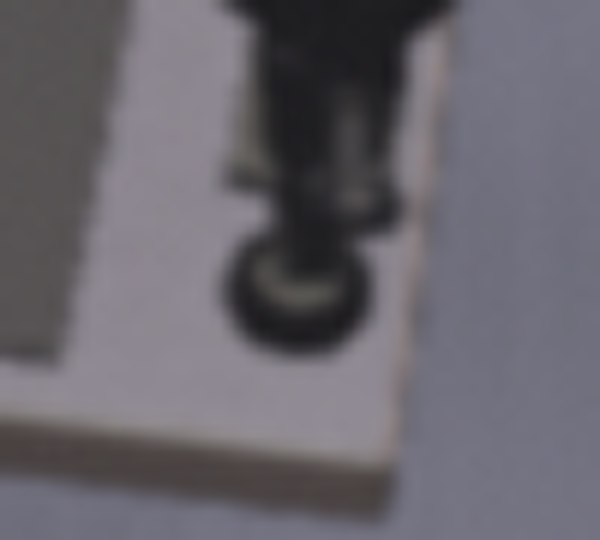

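Call:
{"name": "carry_out", "arguments": {"motion": [{"tx": 0,"ty": 0,"tz": 0.002,"rx": 0,"ry": 0,"rz": 0,"gripper": 0},{"tx": 0,"ty": 0,"tz": 0.002,"rx": 0,"ry": 0,"rz": 0,"gripper": 0},{"tx": 0,"ty": 0,"tz": 0,"rx": 0,"ry": 0,"rz": 0,"gripper": 0}]}}

```text
time: 22.55
ee_pos: [480.7, 17.6, 79.0]
orientation: [-2.398, 2.029, -0.002]
wrist_force: [1.9, -0.7, 3.7]
grip_width: -0.003
```

Call:
{"name": "carry_out", "arguments": {"motion": [{"tx": 0,"ty": 0,"tz": 0.001,"rx": 0,"ry": 0,"rz": 0,"gripper": 0},{"tx": 0,"ty": 0,"tz": 0,"rx": 0,"ry": 0,"rz": 0,"gripper": 0},{"tx": 0,"ty": 0,"tz": 0,"rx": 0,"ry": 0,"rz": 0,"gripper": 0}]}}

```text
time: 22.85
ee_pos: [480.3, 17.6, 79.4]
orientation: [2.398, -2.029, 0.0]
wrist_force: [2.5, -0.6, 2.8]
grip_width: -0.003
```

Call:
{"name": "carry_out", "arguments": {"motion": [{"tx": 0,"ty": 0,"tz": 0.001,"rx": 0,"ry": 0,"rz": 0,"gripper": 0},{"tx": 0,"ty": 0,"tz": 0,"rx": 0,"ry": 0,"rz": 0,"gripper": 0},{"tx": 0,"ty": 0,"tz": 0,"rx": 0,"ry": 0,"rz": 0,"gripper": 0}]}}

```text
time: 23.15
ee_pos: [480.0, 17.6, 80.4]
orientation: [2.398, -2.029, -0.0]
wrist_force: [2.8, -0.4, 2.8]
grip_width: -0.002
```

Call:
{"name": "carry_out", "arguments": {"motion": [{"tx": 0,"ty": 0,"tz": 0.001,"rx": 0,"ry": 0,"rz": 0,"gripper": 0},{"tx": 0,"ty": 0,"tz": 0,"rx": 0,"ry": 0,"rz": 0,"gripper": 0},{"tx": 0,"ty": 0,"tz": 0,"rx": 0,"ry": 0,"rz": 0,"gripper": 0}]}}

```text
time: 23.45
ee_pos: [479.9, 17.7, 81.4]
orientation: [2.398, -2.029, -0.001]
wrist_force: [0.4, -0.6, 2.5]
grip_width: -0.001
```

Call:
{"name": "carry_out", "arguments": {"motion": [{"tx": 0,"ty": 0,"tz": 0.001,"rx": 0,"ry": 0,"rz": 0,"gripper": 0},{"tx": 0,"ty": 0,"tz": 0,"rx": 0,"ry": 0,"rz": 0,"gripper": 0},{"tx": 0,"ty": 0,"tz": 0,"rx": 0,"ry": 0,"rz": 0,"gripper": 0}]}}

```text
time: 23.75
ee_pos: [479.9, 17.7, 82.4]
orientation: [2.398, -2.029, -0.001]
wrist_force: [0.6, -1.0, 1.8]
grip_width: 0.0
```

Call:
{"name": "carry_out", "arguments": {"motion": [{"tx": 0,"ty": 0,"tz": 0.002,"rx": 0,"ry": 0,"rz": 0,"gripper": 0},{"tx": 0,"ty": 0,"tz": 0,"rx": 0,"ry": 0,"rz": 0,"gripper": 0},{"tx": 0,"ty": 0,"tz": 0,"rx": 0,"ry": 0,"rz": 0,"gripper": 0}]}}

```text
time: 24.05
ee_pos: [479.8, 17.8, 84.3]
orientation: [2.398, -2.029, -0.001]
wrist_force: [0.1, -1.0, -0.5]
grip_width: 0.003
```

Call:
{"name": "carry_out", "arguments": {"motion": [{"tx": 0,"ty": 0,"tz": 0.02,"rx": 0,"ry": 0,"rz": 0,"gripper": 0},{"tx": 0,"ty": 0,"tz": 0.03,"rx": 0,"ry": 0,"rz": 0,"gripper": 0},{"tx": 0,"ty": 0,"tz": 0.04,"rx": 0,"ry": 0,"rz": 0,"gripper": 0},{"tx": 0,"ty": 0,"tz": 0.04,"rx": 0,"ry": 0,"rz": 0,"gripper": 0},{"tx": -0.01,"ty": -0.04,"tz": 0.03,"rx": 0,"ry": 0,"rz": 0,"gripper": 0},{"tx": -0.01,"ty": -0.04,"tz": 0,"rx": 0,"ry": 0,"rz": 0,"gripper": 0},{"tx": -0.01,"ty": -0.04,"tz": 0,"rx": 0,"ry": 0,"rz": 0,"gripper": 0},{"tx": -0.01,"ty": -0.04,"tz": 0,"rx": 0,"ry": 0,"rz": 0,"gripper": 0},{"tx": -0.01,"ty": -0.04,"tz": 0,"rx": 0,"ry": 0,"rz": 0,"gripper": 0},{"tx": -0.01,"ty": -0.04,"tz": 0,"rx": 0,"ry": 0,"rz": 0,"gripper": 0},{"tx": 0,"ty": 0,"tz": 0,"rx": 0,"ry": 0,"rz": 0,"gripper": 0},{"tx": 0,"ty": 0,"tz": 0,"rx": 0,"ry": 0,"rz": 0,"gripper": 0}]}}

```text
time: 25.25
ee_pos: [419.8, -221.9, 243.6]
orientation: [-2.396, 2.032, 0.002]
wrist_force: [0.0, 0.3, 0.5]
grip_width: 0.006
```

Run:
```python
from bench import *
from h import *
p,d=capture("side"); p2,d2=capture("top"); c=calibration("side"); c2=calibration("top")
u0,v0=200,95
a=cv2.resize(p[v0:v0+100,u0:u0+100,::-1],None,fx=5,fy=5,interpolation=cv2.INTER_CUBIC)
yaw=.1667
ex=np.array([np.cos(yaw),np.sin(yaw)]);ey=np.array([-ex[1],ex[0]])
V=[(-52,-32),(36,-32),(52,-16),(52,16),(36,32),(-52,32)]
for x,y in V:
    Q=np.array((636.4,-45.4))+ex*x+ey*y; q=(proj(c,[*Q,124])[0]-[u0,v0]+.5)*5
    cv2.circle(a,(int(q[0]),int(q[1])),2,(0,255,0),-1)
b=cv2.resize(p2[125:235,260:330,::-1],None,fx=4,fy=4,interpolation=cv2.INTER_CUBIC)
b=np.vstack([b,np.zeros((500-b.shape[0],b.shape[1],3),np.uint8)])
cv2.imwrite("pics/e1.png",np.hstack([a,b])); cv2.imwrite("pics/e2.png",p2[:,:,::-1])
measure(p2,c2,(303,167),50,124,116,102,cutdir=.1)
print(d2[212:219,277:283].mean()); s=read_state();print(s["ee_pos"],s["wrist_force"],s["time"])
```

```text
ctr [639.12 -49.91] yaw 0.1685 len 100.05 wid 56.29 {'+x': (np.float32(50.0), np.float32(0.007), 'F'), '-x': (np.float32(50.0), np.float32(-0.004), 'N'), '+y': (np.float32(28.1), np.float32(-0.001), 'N'), '-y': (np.float32(28.1), np.float32(-0.001), 'F')}
1355.1077
[ 420.34320323 -220.65275806  243.73464826] [0.33427417 0.30804953 1.02540806] 25.35
```

View pics/e1.png

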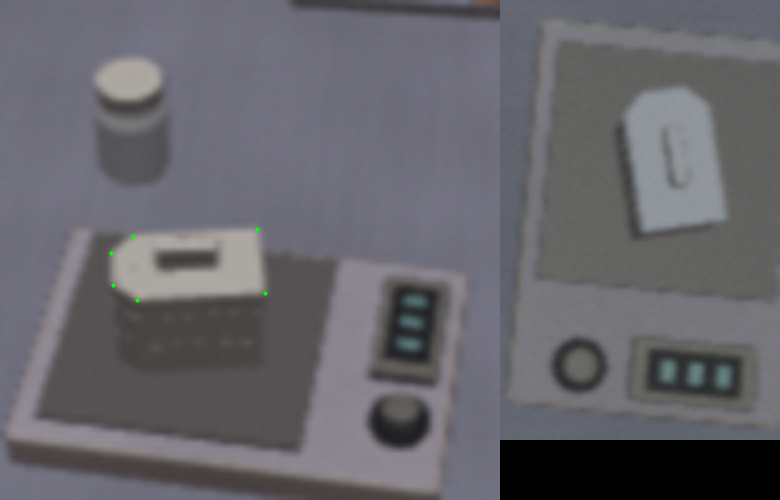

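View pics/e2.png

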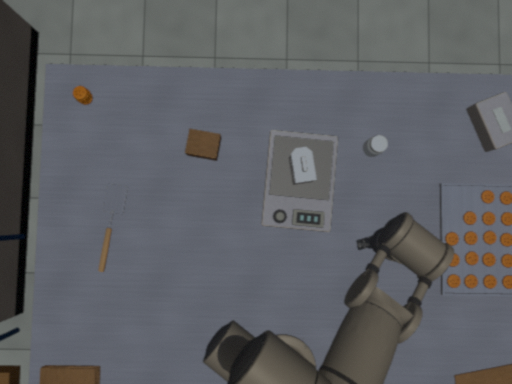

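```bash
python3 -c "
from bench import *
print(job_done())"
```

```text
the job is handed in; nothing more can be done
None
```

I put the sample tray on the base tray, put the lid on top and pressed the key once. I then cleared the arm and handed the job in at about 25 s of the 66 s allowed. `job_done()` reports no verdict.

**Sample tray:** I gripped it across its width. It met no resistance until the last millimetre or so; the highest force I read there was about 11 N, against the 45 N limit. After release both cameras showed it at the expected height. The two cameras differed by about 1.5 mm on its position, which is within their calibration error.

**Lid:** I gripped it by its bar and it seated the same way, with a highest reading of about 7 N. The last side picture shows its corners within about a pixel of where they should be, cut corners matched. Its yaw measured 0.168 rad, against 0.165 rad for the sample tray and 0.168 rad for the base tray.

**Key:** I pressed it to a hard stop at about 32 N. On the way back up the spring pushed against the fingers for at least 5 mm, so I take it as pressed more than 4.5 mm. Afterwards its depth reading was 1355.1 mm, against 1355.7 mm at the start, so it is back up.

**Checks:**
- My estimates of the base tray and the pan centre agree to within a few millimetres.
- In the last top view the carton, jar and spatula look unmoved, and the arm is clear of everything.
- The edges facing the top camera measured 3–8 mm short because the shaded walls blend into the background. I therefore used the edges facing away from it, together with the given sizes.
- My first move call came back as "invalid input" and moved nothing; I resent it with every field filled in.

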